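# Sort offcuts and fasteners into the coloured trays

### The job

Sort the loose parts on the plywood board into the trays: the two nuts lying flat in the blue tray, the bolt in the green tray, and the two offcuts, the square tube and the short round bar, side by side in the yellow tray with the round bar standing on its end. Every part rests on the floor of its tray, not on another part or on the rim; leave the black marker and the glass jar where they are.

Things in the scene. Friction and masses are not known exactly. Their poses are not given: they have to be found in the camera images.
- blue_floor (a point): centre of the inside floor of the blue sheet-steel tray (fixed on the board, cannot be shifted). The floor is 43 mm above the bench. Inside 130 mm along the tray's x by 110 mm along its y, walls 3 mm thick rising 15 mm above this floor. x and y run along the tray, z up; the three trays change places and are turned by up to 7 degrees.
- yellow_floor (a point): centre of the inside floor of the yellow sheet-steel tray (fixed on the board, cannot be shifted). The floor is 43 mm above the bench. Inside 130 mm along the tray's x by 110 mm along its y, walls 3 mm thick rising 15 mm above this floor. x and y run along the tray, z up; the three trays change places and are turned by up to 7 degrees.
- green_floor (a point): centre of the inside floor of the green sheet-steel tray (fixed on the board, cannot be shifted). The floor is 43 mm above the bench. Inside 130 mm along the tray's x by 110 mm along its y, walls 3 mm thick rising 15 mm above this floor. x and y run along the tray, z up; the three trays change places and are turned by up to 7 degrees.
- round_bar_center (a point): short slug sawn from solid round steel bar, standing on end: 50 mm diameter, 28 mm tall, dark side and bright, almost white sawn top, 0.42 kg. The point is on its axis, half-way up (14 mm above the underside); z is the axis. It lies loose on the plywood board, whose top is at z = 0.040; all five loose parts change places from start to start.
- small_nut_center (a point): the smaller, bright steel hex nut lying flat: 19 mm across flats, 22 mm over the corners, 10 mm tall, 0.018 kg. The point is its centre (5 mm above the underside); two of its flats face along its own y, z is the thread axis. It lies loose on the plywood board, whose top is at z = 0.040; all five loose parts change places from start to start.
- tube_center (a point): blue-grey square tube offcut, 30 x 30 mm section, 90 mm long, 0.21 kg, lying flat. The point is its centre (15 mm above the underside); y runs along its length, x and z across its sides. It lies loose on the plywood board, whose top is at z = 0.040; all five loose parts change places from start to start.
- nut_center (a point): the larger, brown hex nut lying flat: 24 mm across flats, 28 mm over the corners, 18 mm tall, 0.05 kg. The point is its centre (9 mm above the underside); two of its flats face along its own y, two corners along its x, z is the thread axis. It lies loose on the plywood board, whose top is at z = 0.040; all five loose parts change places from start to start.
- bolt_center (a point): dark hex bolt lying on its side, 69 mm long, 0.055 kg. The point is half-way along it and 10.5 mm above the underside; y runs along it towards the head, x across it. The head (23 mm wide, 21 mm tall) takes the last 9 mm at +y; the rest is a 12 mm round shank whose axis is 5 to 9 mm above the underside. It lies loose on the plywood board, whose top is at z = 0.040; all five loose parts change places from start to start.
- marker_center (a point): black marker pen with a white band, 14 x 120 x 13 mm (y along its length), loose on the board near the parts; a bystander, not to be disturbed. The point is its centre.
- jar_base (a point): clear glass jar with a yellow lid, 70 mm across, 91 mm tall, loose on the bench to the left of the board (underside at z = 0); a bystander, not to be disturbed. The point is the centre of its underside, z up.
Not all that is in view belongs to the job. Of the things shaped like the part that bears round_bar_center, the dark steel one is meant.

How it is judged:
By the outcome, as a careful person would: the job done as asked, in the order asked, and still so for the second after the job is handed in, with the robot touching nothing.
It also fails if it takes over 115 s, if anything falls off the work surface, if the arm or the gripper's body presses on something with over 40 N, if the wrist force passes 120 N, or if a joint passes its speed limit or range.

### The arm

A 7-joint arm with a two-finger parallel gripper is mounted at the origin on the work surface; the furniture and walls round the work are solid. World frame = base frame: x ahead of the robot, y to its left, z up, the work surface at z = 0. Lengths are in m, angles in degrees, forces in N, time in s.
With the tool pointing down it reaches from about 0.35 to 0.9 m from the base axis. Payload 19.9 kg.
Tool frame: the origin (TCP) lies midway between the tips of the shut fingers; the grasp point (between the pads) lies 19 mm behind it (r.hold_point_z is the distance from the TCP to the grasp point, in m); z points along the fingers, x is the direction in which the jaws open and shut, and the axes are right-handed (so a half turn about z gives the same grasp; the last joint's range is limited). The gripper opens to 85 mm and grips with 20 to 120 N. Pads are 22 mm wide; open, the fingers measure 114 mm over their backs; the gripper's body (76 mm by 85 mm) begins 54 mm behind the grasp point. The pads swing forward as they close: fully open they stand 13 mm farther back than shut.
Start: joints at [69.528, 23.915, -0.59, 92.452, 0.269, 63.638, -3.037], TCP at [0.194, -0.594, 0.231] pointing down, gripper open.
Joint ranges: [-161.28, 161.28], [-22.2, 115.67], [-73.04, 71.86], [3.21, 147.25], [-68.34, 248.33], [10.77, 114.83], [-161.83, 161.83]. Speed limits (degrees/s): [108.29, 108.29, 136.94, 136.94, 172.46, 172.46, 172.46].

### API

Orientations are given as [roll, pitch, yaw] about the fixed x, y, z axes, in that order (R = Rz(yaw) Ry(pitch) Rx(roll)).
In Python, from workcell import r gives the robot as it stands.
- The arm moves only by the shell command python3 -m inch 'ROWS' [OPENING] [FORCE]. ROWS is JSON, a list of rows, each a list of 4 numbers: the shift along the tool's x, y, z in cm, then the turn about the tool's z in degrees. A call has 1 to 20 rows; each row shifts and turns the commanded pose from where the row before left it, along the tool's axes as they then stand; what a row does not reach is not made up. A row lasts 1/10 s, in which the tool goes at most 50 mm and 8.59 degrees, less where a joint would pass 70% of its speed; a pose out of reach is approached as far as the arm can. A call with a gripper value outside its range is refused whole. OPENING is the opening, from 0 (shut) to 1 (fully open), set as the call begins (- or left out, the last holds). The fingers move at their own pace and stop on an object; FORCE is the grip in N (left out, the last holds). Time passes only in rows, so rows that do not move let the fingers close. It gives the time, the measured TCP pose, the force and the opening at its end, in the units of the state.
- r.read_state(): the state, without advancing time (a new reading comes with each control period).
- r.grab_frame(name): name is "scene" or "top"; returns (picture, depth): 384x512x3 uint8, red, green, blue; 384x512 float32, m along the optical axis (not along the pixel's ray), 0 where there is no reading.
- r.calibration(name): a dict with "mtx" (3x3 intrinsics, pixels), "dist" ([k1, k2, p1, p2, k3] as OpenCV has them; the pictures are not rectified), "world_from_camera" (4x4, takes a point from camera to world coordinates). Camera axes: x right, y up, looking along -z (the intrinsics and any distortion apply to the point x, -y, -z); pixel columns grow to the right and rows downward; lengths in m; the calibration is good to about 2 mm. A picture is of the moment at which its call begins. calibration takes no time and is no camera call.
- r.hand_in(): hands the job in, once; it reports no verdict.
Trained networks look in the newest picture that a camera, given by its name, has taken for a name from the list of things; names that differ only in an ending like _2 or _b are one class to them, and where a whole thing is asked for, a point or a joint stands for the part that bears it (a point fixed in the world has none). Each returns a list of dicts, best first, with "p" (0 to 1); they miss things now and then, are a little off and sometimes report something else, mostly with a low value. They report only what shows in the picture. A call takes as long as a camera call. They do not tell look-alikes from the thing itself.
- r.outline_of(query, camera): "mask" (384x512 bool, what is visible of it) and "rect" ([left, top, width, height] in pixels, round what is visible of it).
- r.pinpoint(query, camera): "location" ([column, row] in pixels: a listed point, or the origin of a listed thing).
The state is a dict: "t": time; "qpos": joint angles; "qvel": joint speeds; "effort": joint torques, N m; "tcp_pos": TCP position; "eef_rot": TCP orientation; "wrist_force": force on the tool from outside, world axes, zero at the start; "ft_torque": the same for the moment, N m; "grip_width": opening from 0.0 (shut) to 1.0 (fully open).
Only numpy, scipy, OpenCV 4.12 (cv2) and the standard library are available. Lean on these libraries where they do the work, as an engineer would, in place of code of your own. Each camera call takes 0.05 s, during which the arm holds its last target.

## Working session

There is one attempt and no reset: what is moved stays moved. The work goes in short steps, Python scripts to look and compute and a shell command to move; the robot and the scene stay as the last step left them, time stands still between calls to the robot, and variables do not carry over. Pictures are saved under pics/ and viewed, and the job is handed in when it is done.

```bash
ls -la; mkdir -p pics
python3 - <<'E'
from workcell import r
import cv2,numpy as np
s=r.read_state();print(s)
for n in("scene","top"):
    p,d=r.grab_frame(n);cv2.imwrite(f"pics/{n}0.png",cv2.cvtColor(p,cv2.COLOR_RGB2BGR));np.save(f"{n}_d0.npy",d)
    c=r.calibration(n);print(n,c)
print(r.hold_point_z, r.read_state()['t'])
E
```

```text
total 12
drwxr-xr-x  3 agent agent 4096 Dec  7 03:46 .
drwxr-xr-x 23 root  root  4096 Dec  7 03:46 ..
drwxr-xr-x  2 agent agent 4096 Dec  7 03:46 pics
{'t': 0.0, 'qpos': array([69.52889808, 23.94893826, -0.59029559, 92.48373643,  0.26725546,
       63.64014678, -3.0367158 ]), 'qvel': array([-0.01675076,  0.02031132,  0.00988978,  0.0270934 , -0.00895645,
       -0.02634555,  0.00721785]), 'effort': array([-5.95994952e-04, -8.64443421e+01,  6.78407047e-01, -4.34902382e+01,
        1.90735830e-02,  7.48565595e-03,  1.10564349e-05]), 'tcp_pos': array([ 0.19399558, -0.59376772,  0.23066359]), 'eef_rot': array([ 1.79996507e+02,  7.13595041e-02, -7.19071745e+01]), 'wrist_force': array([-0.05028422,  0.13004365,  0.03660345]), 'ft_torque': array([0.05598308, 0.02967562, 0.0142037 ]), 'grip_width': 0.9960206535321493}
scene {'mtx': array([[440.98494732,   0.        , 251.55846554],
       [  0.        , 440.98494732, 193.21159694],
       [  0.        ,   0.        ,   1.        ]]), 'dist': array([0.04595171, 0.        , 0.        , 0.        , 0.        ]), 'world_from_camera': array([[-0.43476315,  0.57565888, -0.69253005, -0.57193355],
       [-0.90053623, -0.27455104,  0.33712937,  0.58569988],
       [ 0.00393667,  0.77021983,  0.63776635,  1.00356649],
       [ 0.        ,  0.        ,  0.        ,  1.        ]])}
top {'mtx': array([[403.10902567,   0.        , 256.89294417],
       [  0.        , 403.10902567, 185.43872312],
       [  0.        ,   0.        ,   1.        ]]), 'dist': array([-0.12422103,  0.        ,  0.        ,  0.        ,  0.        ]), 'world_from_camera': array([[-0.01417196,  0.99138603, -0.13020328,  0.25332157],
       [-0.99988723, -0.01469815, -0.00308117,  0.10413784],
       [-0.00496838,  0.13014493,  0.99148253,  1.22685575],
       [ 0.        ,  0.        ,  0.        ,  1.        ]])}
0.0187 0.1
```

View pics/scene0.png

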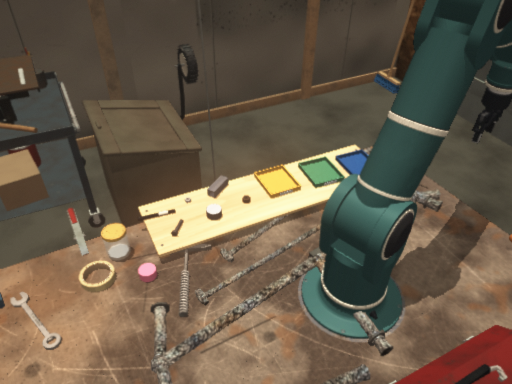

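View pics/top0.png

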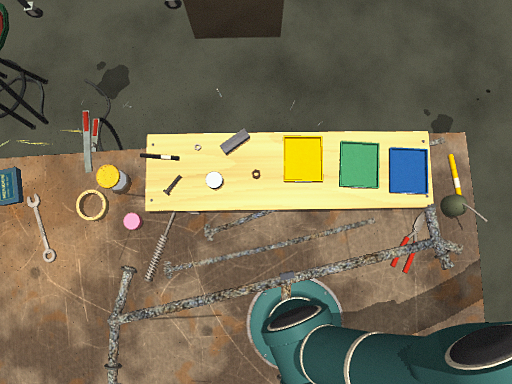

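The top view shows the marker at (160,157), small nut (198,147), tube (235,140), bolt (172,184), round bar with bright top (214,180) and brown nut (256,174). The yellow tray is at (303,158), green at (359,164) and blue at (408,170), with the jar at (112,178). Another short cylinder, the pink puck, is at (132,221).

```bash
cat > h.py <<'E'
from workcell import r
import cv2,numpy as np
C={n:r.calibration(n) for n in("scene","top")}
def ray(n,uv):
    c=C[n];p=cv2.undistortPoints(np.array([[uv]],float),c["mtx"],c["dist"])[0,0]
    T=c["world_from_camera"];d=T[:3,:3]@np.array([p[0],-p[1],-1.]);return T[:3,3],d
def atz(n,uv,z):
    o,d=ray(n,uv);return o+d*(z-o[2])/d[2]
def tri(u1,u2,n1="top",n2="scene"):
    o1,d1=ray(n1,u1);o2,d2=ray(n2,u2);A=np.c_[d1,-d2];s=np.linalg.lstsq(A,o2-o1,rcond=None)[0]
    a=o1+s[0]*d1;b=o2+s[1]*d2;return (a+b)/2,np.linalg.norm(a-b)
def proj(n,P):
    c=C[n];T=np.linalg.inv(c["world_from_camera"]);q=(T[:3,:3]@np.atleast_2d(P).T+T[:3,3:]).T
    q=q*[1,-1,-1];return cv2.projectPoints(q,np.zeros(3),np.zeros(3),c["mtx"],c["dist"])[0][:,0]
def cloud(n,mask,d):
    v,u=np.nonzero(mask&(d>0));c=C[n]
    p=cv2.undistortPoints(np.stack([u,v],1)[:,None].astype(float),c["mtx"],c["dist"])[:,0]
    z=d[v,u][:,None];q=np.hstack([p*[1,-1],-np.ones((len(p),1))])*z
    T=c["world_from_camera"];return q@T[:3,:3].T+T[:3,3]
def crop(n,p,box,f,name):
    x,y,w,h=box;cv2.imwrite("pics/"+name,cv2.cvtColor(cv2.resize(p[y:y+h,x:x+w],None,fx=f,fy=f,interpolation=cv2.INTER_CUBIC),cv2.COLOR_RGB2BGR))
E
python3 - <<'E'
from h import *
np.set_printoptions(precision=4,suppress=True)
pt,dt=r.grab_frame("top");ps,ds=r.grab_frame("scene")
D={"top":dt,"scene":ds};out={}
for q in["small_nut_center","nut_center","bolt_center","tube_center","round_bar_center","blue_floor","green_floor","yellow_floor","marker_center","jar_base"]:
    L={}
    for n in("top","scene"):
        a=r.pinpoint(q,n);L[n]=a
        print(q,n,[(np.round(x["location"],1).tolist(),round(x["p"],2)) for x in a[:3]])
    if L["top"] and L["scene"]:
        print("   tri",tri(L["top"][0]["location"],L["scene"][0]["location"]))
    if "floor" not in q and "jar" not in q:
        for n in("top","scene"):
            o=r.outline_of(q,n)
            if o:
                out[q+"|"+n]=o[0]["mask"];P=cloud(n,o[0]["mask"],D[n])
                print("   out",n,round(o[0]["p"],2),o[0]["rect"],"med",np.median(P,0),"zmax",np.percentile(P[:,2],90))
np.savez("m0.npz",**out)
crop("top",pt,(135,120,200,100),4,"t1.png");crop("scene",ps,(135,140,160,120),5,"s1.png");crop("top",pt,(270,120,170,100),4,"t2.png");crop("scene",ps,(245,140,160,80),5,"s2.png")
print(r.read_state()["t"])
E
```

```text
small_nut_center top []
small_nut_center scene [([185.5, 198.1], 0.51)]
   out scene 0.22 [336.5, 149.6, 27.1, 25.0] med [ 0.481  -0.3386  0.0428] zmax 0.054176673689850706
nut_center top [([253.2, 173.5], 0.44), ([304.5, 161.6], 0.23)]
nut_center scene [([244.5, 201.5], 0.49)]
   tri (array([0.4447, 0.1177, 0.041 ]), np.float64(0.0014373692887022637))
   out top 0.59 [250.7, 168.9, 9.5, 11.6] med [0.4468 0.1114 0.0562] zmax 0.05952959531147484
   out scene 0.59 [241.2, 194.9, 9.2, 9.7] med [0.4453 0.1118 0.048 ] zmax 0.05799146787535919
bolt_center top [([170.3, 183.0], 0.45), ([251.9, 175.3], 0.24)]
bolt_center scene [([177.5, 227.8], 0.54)]
   tri (array([0.418 , 0.3626, 0.0455]), np.float64(0.006557754890152461))
   out top 0.49 [163.0, 177.0, 15.2, 17.8] med [0.4112 0.3594 0.0514] zmax 0.05756463444847613
   out scene 0.44 [173.1, 222.4, 8.8, 10.7] med [0.4013 0.3669 0.0521] zmax 0.05746101469604259
tube_center top [([120.2, 179.3], 0.27)]
tube_center scene [([247.9, 201.0], 0.34)]
   tri (array([0.2952, 0.3132, 0.3128]), np.float64(0.27893984371405484))
   out top 0.83 [221.9, 
[... 876 characters left out ...]
 (array([ 0.4677, -0.1947,  0.0581]), np.float64(0.0037566242587888836))
yellow_floor top [([304.7, 157.9], 0.76)]
yellow_floor scene [([280.9, 178.1], 0.93)]
   tri (array([ 0.4842, -0.0378,  0.0609]), np.float64(0.008019538862880362))
marker_center top [([159.5, 153.6], 0.65)]
marker_center scene [([151.1, 215.3], 0.73)]
   tri (array([0.5156, 0.4098, 0.0332]), np.float64(0.014094032132439165))
   out scene 0.57 [137.6, 209.9, 36.9, 10.8] med [0.499  0.4015 0.0484] zmax 0.05280842866940532
jar_base top [([117.4, 184.2], 0.76), ([305.0, 159.2], 0.59), ([200.6, 147.1], 0.5)]
jar_base scene [([119.3, 249.0], 0.68)]
   tri (array([0.4228, 0.538 , 0.0248]), np.float64(0.006650593946263439))
1.8
```

View pics/t1.png

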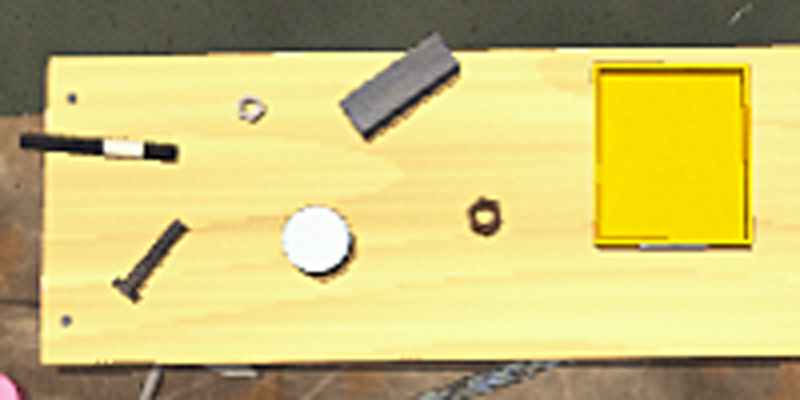

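View pics/s1.png

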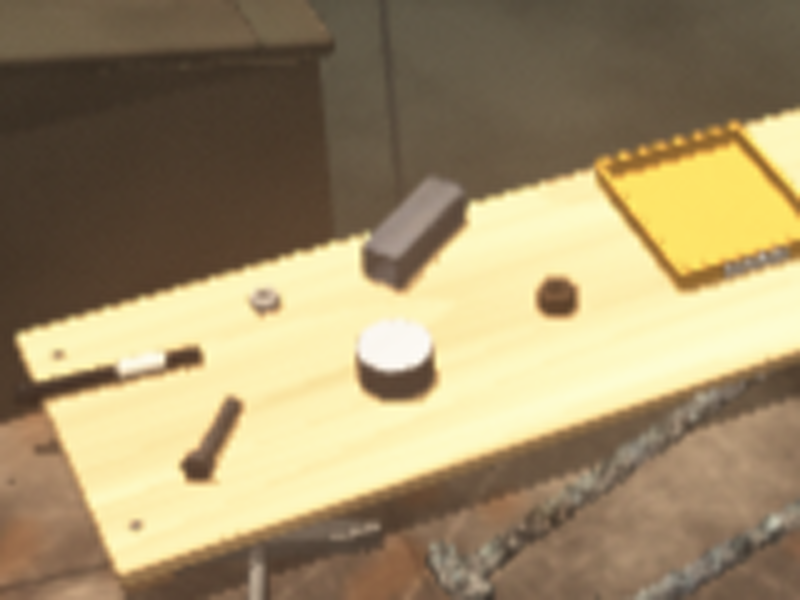

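View pics/t2.png

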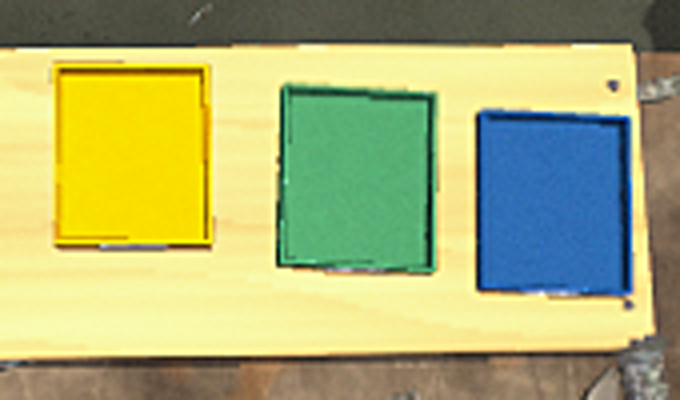

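View pics/s2.png

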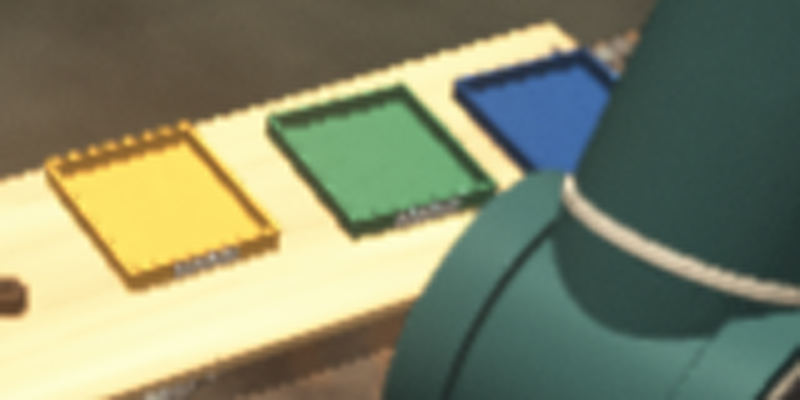

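The crops settle the round bar. Candidates in the top view are the white-topped puck with a dark side at (214,180) and the pink puck at (132,221). Only the first has the dark side and bright sawn top, and it stands on the board, so that's the one meant. Next I fit silhouettes in both views for exact poses.

```bash
cat > fit.py <<'E'
from h import *
from scipy.optimize import minimize
def prism(poly,z0,z1): return np.vstack([np.c_[poly,np.full(len(poly),z)] for z in(z0,z1)])
a=np.arange(0,360,60)*np.pi/180; c=np.arange(0,360,15)*np.pi/180
hexa=lambda af:np.c_[np.cos(a),np.sin(a)]*af/np.sqrt(3)
rect=lambda w,l:np.array([[-w,-l],[w,-l],[w,l],[-w,l]])/2
M={"small":[prism(hexa(19),0,10)],"nut":[prism(hexa(24),0,18)],"tube":[prism(rect(30,90),0,30)],
 "bar":[prism(25*np.c_[np.cos(c),np.sin(c)],0,28)],
 "bolt":[prism(rect(23,9)+[0,30],0,21),prism(rect(12,60)+[0,-4.5],1,13)]}
S=4
def render(n,key,x,y,yaw,box,off=(0,0),z0=0.040):
    R=np.array([[np.cos(yaw),-np.sin(yaw)],[np.sin(yaw),np.cos(yaw)]])
    im=np.zeros((box[3]*S,box[2]*S),np.uint8)
    for m in M[key]:
        P=m/1000.;W=np.c_[P[:,:2]@R.T+[x,y],P[:,2]+z0]
        uv=(proj(n,W)+off-[box[0],box[1]]+0.5)*S-0.5
        h=cv2.convexHull(uv.astype(np.float32))[:,0]
        cv2.fillConvexPoly(im,np.round(h*16).astype(np.int32),255,cv2.LINE_AA,4)
    return cv2.resize(im,(box[2],box[3]),interpolation=cv2.INTER_AREA)/255.
def seg(p,key):
    f=p.astype(float);r_,g,b=f[...,0],f[...,1],f[...,2]
    # board colour ~ saturated yellow: b/r ~0.6 ; alpha from distance
    return f
def fit(pics,key,x0,y0,yaw0,cams=("top","scene"),pad=9):
    data=[]
    for n in cams:
        uv=proj(n,[[x0,y0,0.05]])[0];w=22 if key in("tube","bolt") else 14
        box=(int(uv[0])-w,int(uv[1])-w,2*w,2*w)
        sub=pics[n][box[1]:box[1]+box[3],box[0]:box[0]+box[2]].astype(float)
        data.append((n,box,sub))
    def cost(q,full=False):
        t=0
        for n,box,sub in data:
            al=render(n,key,q[0]/1000,q[1]/1000,q[2]/20,box)
            # least squares appearance: bg const, fg const per hull (+ bar: top/side handled by 2 consts absent)
            m=cv2.dilate(al,np.ones((7,7)))>0.02
            inn=al[m];I=sub[m]
            A=np.c_[1-inn,inn]
            if key in("bar","tube"):
                # top face as its own colour
                s=M[key];M["_"]=[np.c_[s[0][len(s[0])//2:,:2],s[0][len(s[0])//2:,2]]]
                tp=render(n,"_",q[0]/1000,q[1]/1000,q[2]/20,box)[m];tp=np.minimum(tp,inn);A=np.c_[1-inn,inn-tp,tp]
            co=np.linalg.lstsq(A,I,rcond=None)[0];t+=np.sqrt(np.mean((A@co-I)**2))
        return t
    best=None
    for dy in ([0] if key=="bar" else np.radians([-20,-10,0,10,20])):
        x=minimize(cost,[x0*1000,y0*1000,(yaw0+dy)*20],method="Nelder-Mead",options=dict(initial_simplex=np.array([x0*1000,y0*1000,(yaw0+dy)*20])+np.array([[0,0,0],[6,0,0],[0,6,0],[0,0,3]]),maxiter=120))
        if best is None or x.fun<best.fun:best=x
    return best.x[0]/1000,best.x[1]/1000,np.degrees(best.x[2]/20),best.fun
E
python3 - <<'E'
from fit import *
np.set_printoptions(precision=4,suppress=True)
pics={n:r.grab_frame(n)[0] for n in("top","scene")}
pp=lambda x,y:(135+x/4-.4,120+y/4-.4)
st={"small":(pp(250,108),.05),"nut":(pp(485,216),.055),"tube":(pp(400,85),.07),"bar":(pp(317,240),.068),"bolt":(pp(153,258),.05)}
head=atz("top",pp(127,288),.05);tail=atz("top",pp(183,224),.05);d=head-tail;yb=np.arctan2(-d[0],d[1])
t1=atz("top",pp(450,50),.07);t2=atz("top",pp(355,122),.07);d=t2-t1;yt=np.arctan2(-d[0],d[1])
for k,(uv,z) in st.items():
    g=atz("top",uv,z);yw={"bolt":yb,"tube":yt}.get(k,0)
    print(k,"init",g[:2],np.degrees(yw))
    for cams in(("top","scene"),("top",),("scene",)):
        print("   ",cams,np.round(fit(pics,k,g[0],g[1],yw,cams),4))
# trays: yellow etc. colour masks
hsv={n:cv2.cvtColor(pics[n],cv2.COLOR_RGB2HSV) for n in pics}
for nm,lo,hi in(("yellow",(20,200,120),(30,255,255)),("green",(55,70,40),(90,255,255)),("blue",(100,130,40),(125,255,255))):
  for n in pics:
    m=cv2.inRange(hsv[n],lo,hi);k,l,s,c=cv2.connectedComponentsWithStats(m)
    j=1+np.argmax(s[1:,4]);pts=np.argwhere(l==j)[:,::-1].astype(np.float32)
    W=np.array([atz(n,p,0.058)[:2] for p in pts]);(c0,wh,ang)=cv2.minAreaRect((W*1000).astype(np.float32))
    print(nm,n,s[j],np.round(c0,1),np.round(wh,1),round(ang,2))
E
```

```text
small init [0.5279 0.2853] 0.0
    ('top', 'scene') [ 0.5283  0.2863 12.426  34.1574]
    ('top',) [ 0.5278  0.2852 27.4047 21.7425]
    ('scene',) [ 0.5279  0.2875 18.1691 11.5864]
nut init [0.4424 0.1104] 0.0
    ('top', 'scene') [ 0.4432  0.1112  8.8966 48.0895]
    ('top',) [  0.4425   0.1105 -45.9075  29.5044]
    ('scene',) [ 0.4445  0.1114 17.4513 16.9125]
tube init [0.5386 0.1715] 37.12708995551865
    ('top', 'scene') [ 0.6562  0.1543 51.4669  8.1956]
    ('top',) [ 0.5305  0.1702 29.5451 44.8399]
    ('scene',) [ 0.7092  0.0741 56.3726  0.6848]
bar init [0.4245 0.2328] 0.0
    ('top', 'scene') [ 0.4267  0.2337 -0.1454 34.3074]
    ('top',) [ 0.4262  0.234   1.4325 17.7592]
    ('scene',) [ 0.4285  0.2333  0.6605 11.0669]
bolt init [0.4156 0.3569] 48.798360806957426
    ('top', 'scene') [ 0.4158  0.3575 51.3841 50.8781]
    ('top',) [ 0.4157  0.3574 51.4121 25.6914]
    ('scene',) [ 0.4163  0.3583 52.325  24.3669]
yellow top [ 283  136   40   45 1697] [487.1 -29.1] [115.9 132.7] 89.32
  return _methods._mean(a, axis=axis, dtype=dtype,
  ret = ret.dtype.type(ret / rcount)
Traceback (most recent call last):
ValueError: attempt to get argmax of an empty sequence
```

Run:
```python
from fit import *
np.set_printoptions(precision=4,suppress=True)
fr={n:r.grab_frame(n) for n in("top","scene")};pics={n:fr[n][0] for n in fr}
for n in fr:
    m=np.zeros((384,512),bool);uv=proj(n,[[.535,.173,.055]])[0].astype(int);m[uv[1]-22:uv[1]+22,uv[0]-22:uv[0]+22]=1
    P=cloud(n,m,fr[n][1]);
    for lo in(.062,.066):
        Q=P[(P[:,2]>lo)&(P[:,2]<.09)]
        c0,wh,a=cv2.minAreaRect((Q[:,:2]*1000).astype(np.float32))
        print(n,lo,len(Q),np.round(c0,1),np.round(wh,1),round(a,1),"z",np.median(Q[:,2]))
    # colour: grey
    hsv=cv2.cvtColor(pics[n],cv2.COLOR_RGB2HSV)
mk=np.load("m0.npz")
m=mk["tube_center|top"]; pts=np.argwhere(m)[:,::-1]
W=np.array([atz("top",p,.07)[:2] for p in pts])*1000;print("mask",cv2.minAreaRect(W.astype(np.float32)),W.mean(0))
hs=cv2.cvtColor(pics["top"],cv2.COLOR_RGB2HSV)
for nm,uv in(("y",(303,158)),("g",(359,164)),("b",(408,170)),("ys",None)):
    if uv: print(nm,hs[uv[1],uv[0]],hs[uv[1],uv[0]-18])
hs2=cv2.cvtColor(pics["scene"],cv2.COLOR_RGB2HSV);print(hs2[180,278],hs2[172,320],hs2[163,352])
for nm,T,lo,hi in(("yellow","top",(20,200,80),(32,255,255)),("green","top",(55,70,20),(90,255,255)),("blue","top",(100,130,20),(125,255,255)),("yellow","scene",(15,150,60),(32,255,255)),("green","scene",(45,60,20),(95,255,255))):
    m=cv2.inRange(hs if T=="top" else hs2,lo,hi)
    u=proj(T,[{"yellow":[.487,-.03,.05],"green":[.468,-.19,.05],"blue":[.4365,-.337,.05]}[nm]])[0].astype(int)
    w=np.zeros_like(m);w[u[1]-30:u[1]+30,u[0]-30:u[0]+30]=1;m=m*w
    k,l,s,c=cv2.connectedComponentsWithStats(m);j=1+np.argmax(s[1:,4]);pts=np.argwhere(l==j)[:,::-1].astype(np.float32)
    for z in(.043,.058):
        W=np.array([atz(T,p,z)[:2] for p in pts]);c0,wh,a=cv2.minAreaRect((W*1000).astype(np.float32))
        print(nm,T,z,np.round(c0,1),np.round(wh,1),round(a,1),"mean",np.round(W.mean(0)*1000,1))
    P=cloud(T,l==j,fr[T][1]);print("  floor z median",np.median(P[:,2]))
P=cloud("top",cv2.inRange(hs,(18,60,200),(30,160,255))>0,fr["top"][1]);P=P[(P[:,2]<.06)&(P[:,2]>.02)];print("board z",np.median(P[:,2]))
```

```text
top 0.062 318 [541.7 173.9] [32.4 90.3] 36.5 z 0.0686767998916491
top 0.066 283 [541.2 173.5] [31.  90.3] 36.5 z 0.06898719750101656
scene 0.062 221 [505.3 195.9] [ 60.  177.7] 59.4 z 0.06830676409708514
scene 0.066 186 [505.1 195.6] [ 59.3 177.7] 59.4 z 0.06880453440514273
mask ((537.2335815429688, 173.27877807617188), (37.61432647705078, 93.49504089355469), 34.267662048339844) [536.9788 174.3994]
y [ 27 255 249] [ 25 255 240]
g [ 71 128 180] [ 71 133 221]
b [106 193 180] [106 206 156]
[ 25 151 253] [ 62  85 175] [108 151 167]
yellow top 0.043 [490.1 -30.8] [117.4 134.4] 89.3 mean [489.1 -30.8]
yellow top 0.058 [487.1 -29.1] [115.9 132.7] 89.3 mean [486.2 -29.1]
  floor z median 0.04279008954014252
green top 0.043 [ 469.4 -198.9] [118.6 137.7] 86.7 mean [ 468.7 -199.5]
green top 0.058 [ 466.6 -195.1] [117.1 136. ] 86.7 mean [ 466.  -195.6]
  floor z median 0.04297296862304678
blue top 0.043 [ 449.3 -351.1] [120.1 137.8] 86.4 mean [ 448.9 -350.5]
blue top 0.058 [ 446.8 -345.4] [118.6 136. ] 86.4 mean [ 446.4 -344.7]
  floor z median 0.04324261965481835
yellow scene 0.043 [499.8 -34.7] [124.4 157.1] 88.9 mean [500.6 -35. ]
yellow scene 0.058 [483.1 -25. ] [122.5 154.7] 88.9 mean [483.8 -25.3]
  floor z median 0.04440876819955508
green scene 0.043 [ 426.7 -205.4] [122.3 251.2] 88.1 mean [ 441.4 -205.5]
green scene 0.058 [ 411.1 -193. ] [120.4 247.3] 88.1 mean [ 425.6 -193.2]
  floor z median 0.04464981264880108
board z 0.03907174219277865
```

Fitted positions, which agree with the text's heights and in depth:

| Thing | Position (m) | Orientation |
|---|---|---|
| Small nut | (0.528, 0.286) | flats about -10° |
| Nut | (0.443, 0.111) | flats about -16° |
| Bolt | (0.416, 0.358) | x axis at 51° |
| Tube | (0.540, 0.1735) | x axis at 36.5° |
| Round bar | (0.427, 0.234) | n/a |
| Blue tray | (0.447, -0.345) | yaw -3.6° |
| Green tray | (0.467, -0.195) | yaw -3.3° |
| Yellow tray | (0.487, -0.029) | yaw -0.7° |

Starting with the small nut: turn first.

```bash
cat > go.py <<'E'
import sys
from workcell import r
import numpy as np
from scipy.spatial.transform import Rotation as Ro
s=r.read_state();p=s["tcp_pos"];R=Ro.from_euler("xyz",s["eef_rot"],degrees=True).as_matrix()
yaw=np.degrees(np.arctan2(R[1,0],R[0,0]))
print("t %.2f pos %s yaw %.2f tilt %.2f F %s g %.3f q7 %.0f"%(s["t"],np.round(p,4),yaw,np.degrees(np.arccos(-R[2,2])),np.round(s["wrist_force"],1),s["grip_width"],s["qpos"][6]))
if len(sys.argv)>1:
    x,y,z,Y=map(float,sys.argv[1:5]);dy=(Y-yaw+90)%180-90 if len(sys.argv)<6 else (Y-yaw+180)%360-180
    print("turn %.1f"%-dy)
    d=np.array([x,y,z])-p
    for nm,a in(("now",yaw),("after turn",yaw+dy)):
        a=np.radians(a);print(nm,"shift cm",np.round(100*np.array([np.cos(a)*d[0]+np.sin(a)*d[1],np.sin(a)*d[0]-np.cos(a)*d[1],-d[2]]),2))
E
python3 -m inch '[[0,0,0,-8],[0,0,0,-8],[0,0,0,-8],[0,0,0,-8],[0,0,0,-8],[0,0,0,-8],[0,0,0,-8],[0,0,0,-6],[0,0,0,0]]' 0.6 40; python3 go.py 0.528 0.2865 0.13 -10
```

```text
t: 2.9
tcp_pos: [0.1939, -0.5941, 0.2312]
eef_rot: [-180.0, -0.0, -9.8]
wrist_force: [-0.2, -0.9, -0.2]
grip_width: 0.602
t 2.90 pos [ 0.1939 -0.5941  0.2312] yaw -9.81 tilt 0.01 F [-0.2 -0.9 -0.2] g 0.602 q7 55
turn 0.2
now shift cm [ 17.91 -92.47  10.12]
after turn shift cm [ 17.61 -92.53  10.12]
```

```bash
python3 -m inch '[[3,-2.5,0,0],[3,-3,0,0],[3,-3.5,0,0],[3,-4,0,0],[2,-4.5,0.5,0],[2,-4.5,0.5,0],[2,-4.5,0.5,0],[0,-4.5,0.5,0],[0,-4.5,0.5,0],[0,-4.5,0.5,0],[0,-4.5,0.5,0],[0,-4.5,0.5,0],[0,-4.5,0.5,0],[0,-4.5,0.5,0],[0,-4.5,0.5,0],[0,-4.5,0.5,0],[0,-4.5,0.5,0],[0,-4.5,0.5,0],[0,-4.5,0.5,0],[0,-4.5,0.5,0]]'; python3 go.py 0.528 0.2865 0.08 -10
```

```text
t: 4.9
tcp_pos: [0.5178, 0.214, 0.1511]
eef_rot: [180.0, -0.0, -10.2]
wrist_force: [1.6, -0.5, 1.6]
grip_width: 0.601
t 4.90 pos [0.5178 0.214  0.1511] yaw -10.16 tilt 0.01 F [ 1.6 -0.5  1.6] g 0.601 q7 -51
turn -0.2
now shift cm [-0.27 -7.32  7.11]
after turn shift cm [-0.25 -7.32  7.11]
```

```bash
python3 -m inch '[[0,-3.5,0.5,0],[0,-3,0.5,0],[0,0,0,0],[0,0,0,0]]' 0.45; python3 go.py 0.528 0.2865 0.08 -10
```

```text
t: 5.3
tcp_pos: [0.5285, 0.2767, 0.1409]
eef_rot: [180.0, 0.0, -10.0]
wrist_force: [0.0, -1.2, -0.5]
grip_width: 0.452
t 5.30 pos [0.5285 0.2767 0.1409] yaw -10.00 tilt 0.04 F [ 0.  -1.2 -0.5] g 0.452 q7 -57
turn -0.0
now shift cm [-0.22 -0.96  6.09]
after turn shift cm [-0.22 -0.96  6.09]
```

```bash
python3 -m inch '[[-0.2,-1,2,0],[0,0,2.5,0],[0,0,2.5,0],[0,0,1.5,0],[0,0,0.5,0],[0,0,0,0],[0,0,0,0]]'; python3 go.py 0.528 0.2865 0.0425 -10
python3 - <<'E'
from h import *
for n,z in(("top",.045),("scene",.045)):
    p,d=r.grab_frame(n);u=proj(n,[[.528,.2865,z]])[0].astype(int);crop(n,p,(max(u[0]-30,0),u[1]-30,60,60),8,f"a_{n}.png")
E
```

```text
t: 6.0
tcp_pos: [0.5291, 0.2866, 0.0523]
eef_rot: [-180.0, -0.1, -9.9]
wrist_force: [0.7, 0.1, 0.8]
grip_width: 0.449
t 6.00 pos [0.5291 0.2866 0.0523] yaw -9.94 tilt 0.07 F [0.7 0.1 0.8] g 0.449 q7 -61
turn 0.1
now shift cm [-0.11  0.03  0.98]
after turn shift cm [-0.11  0.03  0.98]
```

View pics/a_scene.png

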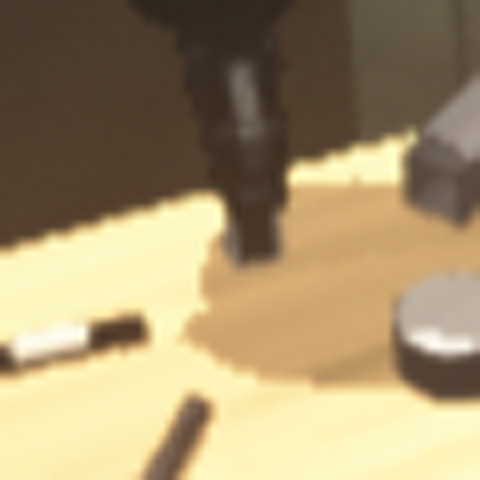

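The fingers straddle the nut's spot, near (240,245) in the crop, and the nut is hidden behind the near finger. Down and close.

```bash
python3 -m inch '[[-0.1,0,0.5,0],[0,0,0.45,0],[0,0,0,0]]'; python3 -m inch '[[0,0,0,0],[0,0,0,0],[0,0,0,0],[0,0,0,0],[0,0,0,0]]' 0 40; python3 go.py; python3 -m inch '[[0,0,-1,0],[0,0,-2,0],[0,0,-3,0],[0,0,-3,0],[0,0,0,0]]'
```

```text
t: 6.4
tcp_pos: [0.5272, 0.2865, 0.0411]
eef_rot: [180.0, 0.0, -9.9]
wrist_force: [0.0, -0.6, -0.1]
grip_width: 0.452
t: 6.9
tcp_pos: [0.5276, 0.2868, 0.0419]
eef_rot: [-180.0, -0.0, -9.9]
wrist_force: [-0.9, 0.0, 1.6]
grip_width: 0.228
t 6.90 pos [0.5276 0.2868 0.0419] yaw -9.90 tilt 0.01 F [-0.9  0.   1.6] g 0.228 q7 -62
t: 7.4
tcp_pos: [0.5291, 0.2878, 0.1362]
eef_rot: [-179.8, -0.3, -9.9]
wrist_force: [0.9, -0.0, -0.4]
grip_width: 0.227
```

Gripped at 19.4 mm, across the flats. To the blue tray.

```bash
python3 go.py 0.445 -0.371 0.10 -10; python3 -m inch '[[0,2,0,0],[0,3.5,0,0],[0,4.5,0,0],[0,4.5,0,0],[0,4.5,0,0],[0,4.5,0,0],[0,4.5,0,0],[0,4.5,0,0],[0,4.5,0,0],[0,4.5,0,0],[0,4.5,0,0],[0.5,4.5,0,0],[0.5,4.5,0,0],[0.5,4.5,0,0],[0.5,3.5,0,0],[0.5,2,0,0],[0.5,0,0,0],[0,0,0,0],[0,0,0,0]]'; python3 go.py 0.445 -0.371 0.10 -10
```

```text
t 7.40 pos [0.5291 0.2878 0.1362] yaw -9.90 tilt 0.33 F [ 0.9 -0.  -0.4] g 0.227 q7 -58
turn 0.1
now shift cm [ 3.04 66.35  3.62]
after turn shift cm [ 3.15 66.34  3.62]
t: 9.3
tcp_pos: [0.4456, -0.3575, 0.1317]
eef_rot: [-180.0, 0.0, -9.8]
wrist_force: [0.4, 0.1, -0.4]
grip_width: 0.232
t 9.30 pos [ 0.4456 -0.3575  0.1317] yaw -9.82 tilt 0.03 F [ 0.4  0.1 -0.4] g 0.232 q7 14
turn 0.2
now shift cm [0.17 1.34 3.17]
after turn shift cm [0.18 1.34 3.17]
```

```bash
python3 -m inch '[[0.2,1.3,1.5,0],[0,0,2.5,0],[0,0,2.2,0],[0,0,1.2,0],[0,0,0.6,0],[0,0,0,0],[0,0,0,0]]'; python3 go.py 0.445 -0.371 0.0455 -10
```

```text
t: 10.0
tcp_pos: [0.4455, -0.372, 0.0526]
eef_rot: [180.0, -0.0, -9.9]
wrist_force: [-0.9, 0.3, 0.3]
grip_width: 0.227
t 10.00 pos [ 0.4455 -0.372   0.0526] yaw -9.89 tilt 0.05 F [-0.9  0.3  0.3] g 0.227 q7 13
turn 0.1
now shift cm [-0.07 -0.09  0.71]
after turn shift cm [-0.07 -0.09  0.71]
```

```bash
python3 -m inch '[[0,0,0.4,0],[0,0,0.3,0],[0,0,0,0],[0,0,0,0]]'; python3 -m inch '[[0,0,0,0],[0,0,0,0],[0,0,0,0]]' 0.45; python3 -m inch '[[0,0,-1,0],[0,0,-2.5,0],[0,-1,-3,0],[0,-3,-3,0],[0,-4,0,0],[0,-4.5,0,0],[0,-4.5,0,0],[0,-4.5,0,0],[0,-4.5,0,0],[0,-4.5,0,0],[0,-4.5,0,0],[0,-4.5,0,0],[0,-4,0,0],[0,-2.5,0,0],[0,0,0,0],[0,0,0,0]]' 0.6 ; python3 go.py 0.4435 0.111 0.08 -16
```

```text
t: 10.4
tcp_pos: [0.4452, -0.3721, 0.0449]
eef_rot: [180.0, -0.0, -9.9]
wrist_force: [0.4, -0.8, 2.0]
grip_width: 0.233
t: 10.7
tcp_pos: [0.445, -0.3719, 0.0447]
eef_rot: [-180.0, 0.0, -9.9]
wrist_force: [-0.0, 0.3, -0.4]
grip_width: 0.45
t: 12.3
tcp_pos: [0.5241, 0.0813, 0.1402]
eef_rot: [180.0, -0.0, -9.9]
wrist_force: [-0.1, 0.1, -1.3]
grip_width: 0.604
t 12.30 pos [0.5241 0.0813 0.1402] yaw -9.85 tilt 0.01 F [-0.1  0.1 -1.3] g 0.604 q7 -36
turn 6.1
now shift cm [-8.45 -1.55  6.02]
after turn shift cm [-8.57 -0.64  6.02]
```

```bash
python3 -m inch '[[0,0,0,6],[-3,-0.2,1,0],[-3.5,-0.3,2,0],[-2,-0.2,1.5,0],[0,0,1.5,0],[0,0,0,0],[0,0,0,0]]'; python3 go.py 0.4435 0.111 0.043 -16;  python3 - <<'E'
from h import *
for n,z in(("top",.045),("scene",.045)):
    p,d=r.grab_frame(n);u=proj(n,[[.4435,.111,z]])[0].astype(int);crop(n,p,(max(u[0]-30,0),u[1]-30,60,60),8,f"b_{n}.png")
u=proj("top",[[.447,-.345,.05]])[0].astype(int);p,d=r.grab_frame("top");crop("top",p,(u[0]-30,u[1]-35,60,60),8,"b_tray.png")
E
```

```text
t: 13.0
tcp_pos: [0.4448, 0.1103, 0.0803]
eef_rot: [180.0, -0.0, -16.0]
wrist_force: [0.1, -0.3, 0.6]
grip_width: 0.604
t 13.00 pos [0.4448 0.1103 0.0803] yaw -15.99 tilt 0.01 F [ 0.1 -0.3  0.6] g 0.604 q7 -50
turn 0.0
now shift cm [-0.15 -0.03  3.73]
after turn shift cm [-0.15 -0.03  3.73]
```

View pics/b_scene.png

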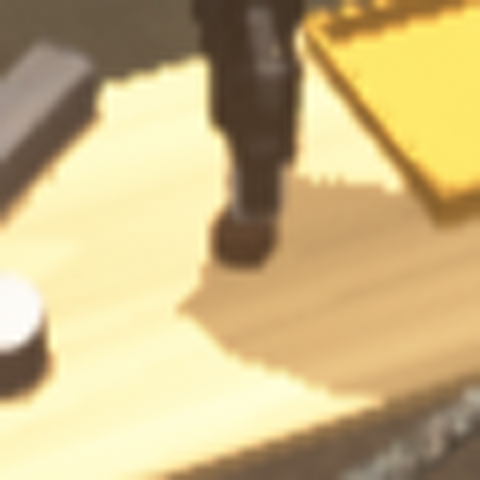

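View pics/b_tray.png

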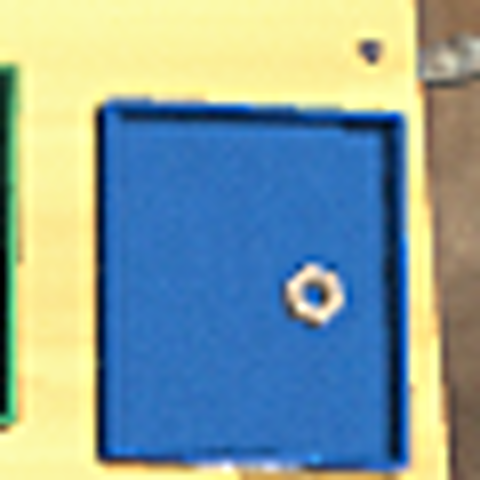

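The small nut lies flat in the blue tray at (315,293) in the crop. The gripper is above the brown nut, at (245,240) in its own crop.

```bash
python3 -m inch '[[-0.1,0,1.5,0],[0,0,1.3,0],[0,0,0.8,0],[0,0,0,0],[0,0,0,0]]'; python3 -m inch '[[0,0,0,0],[0,0,0,0],[0,0,0,0],[0,0,0,0],[0,0,0,0]]' 0 40; python3 -m inch '[[0,0,-1,0],[0,0,-2,0],[0,0,-3,0],[0,0,-3,0],[0,0,0,0]]'; python3 go.py 0.449 -0.319 0.10 -16
```

```text
t: 13.65
tcp_pos: [0.4434, 0.1116, 0.0439]
eef_rot: [-180.0, 0.0, -15.9]
wrist_force: [-0.9, 0.0, -0.1]
grip_width: 0.597
t: 14.15
tcp_pos: [0.4437, 0.1116, 0.0444]
eef_rot: [-180.0, -0.0, -15.9]
wrist_force: [-1.8, -0.4, 8.7]
grip_width: 0.268
t: 14.65
tcp_pos: [0.4451, 0.112, 0.1376]
eef_rot: [-179.9, -0.3, -15.9]
wrist_force: [0.3, -0.4, -0.6]
grip_width: 0.264
t 14.65 pos [0.4451 0.112  0.1376] yaw -15.90 tilt 0.31 F [ 0.3 -0.4 -0.6] g 0.264 q7 -46
turn 0.1
now shift cm [12.18 41.35  3.76]
after turn shift cm [12.25 41.33  3.76]
```

The reading is 22.5 mm against 24 mm expected, so I'll check with a picture before placing.

Run:
```python
from h import *
s=r.read_state()["tcp_pos"]
for n in("top","scene"):
    p,d=r.grab_frame(n);u=proj(n,[s])[0].astype(int);crop(n,p,(max(u[0]-25,0),u[1]-25,50,50),8,f"c_{n}.png")
a=cv2.imread("pics/c_top.png");b=cv2.imread("pics/c_scene.png");cv2.imwrite("pics/c.png",np.hstack([a,b]))
```

```text
(no output)
```

View pics/c.png

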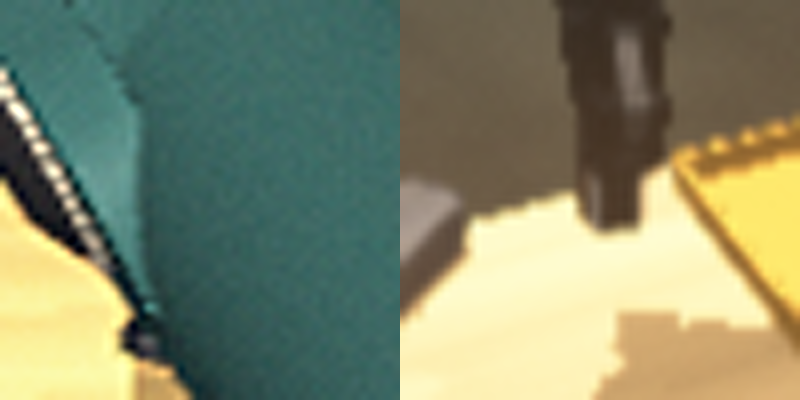

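The nut has left the board and is between the fingers; the fingers hide its tilt. I'll place it and check.

```bash
python3 -m inch '[[0.5,2,0,0],[1,3.5,0,0],[1.2,4.2,0,0],[1.3,4.4,0,0],[1.3,4.4,0,0],[1.3,4.4,0,0],[1.3,4.4,0,0],[1.3,4.4,0,0],[1.2,4.2,0,0],[1,3.3,0,0],[0.7,2.2,0.5,0],[0,0,1.5,0],[0,0,2,0],[0,0,0,0]]'; python3 go.py 0.449 -0.319 0.047 -16
```

```text
t: 16.15
tcp_pos: [0.4448, -0.3181, 0.0907]
eef_rot: [-179.9, 0.3, -15.9]
wrist_force: [-0.3, -0.4, -0.8]
grip_width: 0.269
t 16.15 pos [ 0.4448 -0.3181  0.0907] yaw -15.87 tilt 0.31 F [-0.3 -0.4 -0.8] g 0.269 q7 5
turn 0.1
now shift cm [ 0.43 -0.03  4.37]
after turn shift cm [ 0.43 -0.03  4.37]
```

```bash
python3 -m inch '[[0.4,0,1.5,0],[0,0,1.5,0],[0,0,0.8,0],[0,0,0.3,0],[0,0,0,0],[0,0,0,0]]'; python3 go.py 0.449 -0.319 0.047 -16
```

```text
t: 16.75
tcp_pos: [0.4503, -0.321, 0.0531]
eef_rot: [180.0, -0.0, -15.9]
wrist_force: [-0.3, -0.1, -0.4]
grip_width: 0.27
t 16.75 pos [ 0.4503 -0.321   0.0531] yaw -15.91 tilt 0.02 F [-0.3 -0.1 -0.4] g 0.270 q7 3
turn 0.1
now shift cm [-0.18 -0.16  0.61]
after turn shift cm [-0.18 -0.16  0.61]
```

```bash
python3 -m inch '[[0,0,0.3,0],[0,0,0.2,0],[0,0,0,0],[0,0,0,0]]'; python3 go.py
```

```text
t: 17.15
tcp_pos: [0.4501, -0.3209, 0.0478]
eef_rot: [-180.0, 0.0, -15.9]
wrist_force: [-0.3, 0.6, -1.0]
grip_width: 0.269
t 17.15 pos [ 0.4501 -0.3209  0.0478] yaw -15.91 tilt 0.01 F [-0.3  0.6 -1. ] g 0.269 q7 3
```

```bash
python3 -m inch '[[0,0,0.1,0],[0,0,0,0],[0,0,0,0]]';python3 -m inch '[[0,0,0,0],[0,0,0,0],[0,0,0,0]]' 0.5; python3 -m inch '[[0,0,-1,0],[0,0,-2.5,0],[0,0,-3,0],[0,-2,-2,0],[0,-4,0,0],[0,-4.5,0,0],[0,-4.5,0,0],[0,-4.5,0,0],[0,-3,0,0],[0,0,0,0]]'
python3 - <<'E'
from h import *
u=proj("top",[[.447,-.345,.05]])[0].astype(int);p,d=r.grab_frame("top");crop("top",p,(u[0]-30,u[1]-35,60,60),8,"d_tray.png")
m=np.zeros((384,512),bool);m[u[1]-24:u[1]+24,u[0]-22:u[0]+22]=1
P=cloud("top",m,d);P=P[(P[:,2]>.049)&(abs(P[:,0]-.45)<.05)&(abs(P[:,1]+.345)<.045)];np.set_printoptions(precision=4,suppress=True);print(P)
E
python3 go.py 0.408 0.364 0.08 51.4
```

```text
t: 17.45
tcp_pos: [0.4503, -0.321, 0.0474]
eef_rot: [180.0, -0.0, -15.9]
wrist_force: [-3.9, 2.0, 12.3]
grip_width: 0.265
t: 17.75
tcp_pos: [0.4501, -0.3209, 0.0467]
eef_rot: [-180.0, 0.0, -15.9]
wrist_force: [0.3, -0.2, -0.0]
grip_width: 0.5
t: 18.75
tcp_pos: [0.5129, -0.1, 0.1327]
eef_rot: [-179.9, -0.1, -15.6]
wrist_force: [-0.5, -0.2, -0.1]
grip_width: 0.504
[]
t 18.80 pos [ 0.5124 -0.1026  0.1325] yaw -15.70 tilt 0.04 F [-0.4 -1.3 -0.3] g 0.504 q7 -19
turn -67.1
now shift cm [-22.67 -42.1    5.25]
after turn shift cm [ 29.96 -37.27   5.25]
```

View pics/d_tray.png

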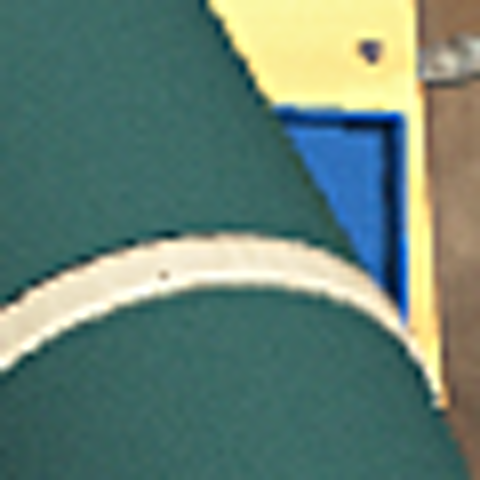

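```bash
python3 -m inch '[[0,0,0,-8.4],[0,0,0,-8.4],[0,0,0,-8.4],[0,0,0,-8.4],[0,0,0,-8.4],[0,0,0,-8.4],[0,0,0,-8.4],[0,0,0,-8.3],[0,0,0,0]]' 0.5; python3 go.py 0.411 0.361 0.09 51.4
```

```text
t: 19.7
tcp_pos: [0.5115, -0.106, 0.1319]
eef_rot: [-180.0, 0.0, 51.2]
wrist_force: [0.1, 0.5, -0.1]
grip_width: 0.501
t 19.70 pos [ 0.5115 -0.106   0.1319] yaw 51.24 tilt 0.02 F [ 0.1  0.5 -0.1] g 0.501 q7 41
turn -0.2
now shift cm [ 30.12 -37.07   4.19]
after turn shift cm [ 30.23 -36.99   4.19]
```

```bash
python3 -m inch '[[1.5,-2,0,0],[2.5,-3,0,0],[2.8,-3.5,0,0],[2.8,-3.5,0,0],[2.8,-3.5,0,0],[2.8,-3.5,0,0],[2.8,-3.5,0,0],[2.8,-3.5,0,0],[2.8,-3.5,0,0],[2.8,-3.5,0,0],[2.4,-2.5,0,0],[1.3,-1.5,1,0],[0,0,1,0],[0,0,0,0],[0,0,0,0]]'; python3 go.py 0.411 0.361 0.09 51.4
python3 - <<'E'
from h import *
p,d=r.grab_frame("top");ps,_=r.grab_frame("scene")
u=proj("top",[[.447,-.345,.05]])[0].astype(int);crop("top",p,(u[0]-30,u[1]-30,60,60),7,"e1.png")
u=proj("scene",[[.416,.358,.05]])[0].astype(int);crop("scene",ps,(u[0]-30,u[1]-30,60,60),7,"e2.png")
cv2.imwrite("pics/e.png",np.hstack([cv2.imread("pics/e1.png"),cv2.imread("pics/e2.png")]))
u=proj("top",[[.447,-.345,.05]])[0].astype(int)
m=np.zeros((384,512),bool);m[u[1]-24:u[1]+24,u[0]-22:u[0]+22]=1
P=cloud("top",m,d);P=P[(P[:,2]>.049)&(abs(P[:,0]-.45)<.05)&(abs(P[:,1]+.345)<.045)];np.set_printoptions(precision=4,suppress=True);print(len(P),P[::4])
E
```

```text
t: 21.2
tcp_pos: [0.4127, 0.3606, 0.1118]
eef_rot: [180.0, 0.0, 51.0]
wrist_force: [0.1, 0.1, 0.4]
grip_width: 0.499
t 21.20 pos [0.4127 0.3606 0.1118] yaw 51.00 tilt 0.05 F [0.1 0.1 0.4] g 0.499 q7 -16
turn -0.4
now shift cm [-0.08 -0.15  2.18]
after turn shift cm [-0.08 -0.16  2.18]
91 [[ 0.4662 -0.3742  0.0492]
 [ 0.4592 -0.3177  0.0573]
 [ 0.4583 -0.3284  0.0619]
 [ 0.4557 -0.3197  0.0597]
 [ 0.4556 -0.332   0.0597]
 [ 0.4538 -0.325   0.053 ]
 [ 0.4531 -0.3681  0.0543]
 [ 0.4495 -0.3095  0.0613]
 [ 0.4496 -0.3319  0.0591]
 [ 0.4496 -0.3763  0.0566]
 [ 0.4477 -0.3278  0.0529]
 [ 0.4471 -0.3614  0.0545]
 [ 0.445  -0.3093  0.052 ]
 [ 0.4443 -0.3269  0.0549]
 [ 0.4443 -0.3651  0.0523]
 [ 0.4407 -0.3095  0.0598]
 [ 0.4407 -0.322   0.0591]
 [ 0.4415 -0.3654  0.051 ]
 [ 0.4383 -0.3139  0.0556]
 [ 0.4374 -0.3245  0.0603]
 [ 0.4386 -0.3721  0.0495]
 [ 0.4359 -0.3246  0.051 ]
 [ 0.4352 -0.3742  0.0514]]
```

View pics/e.png

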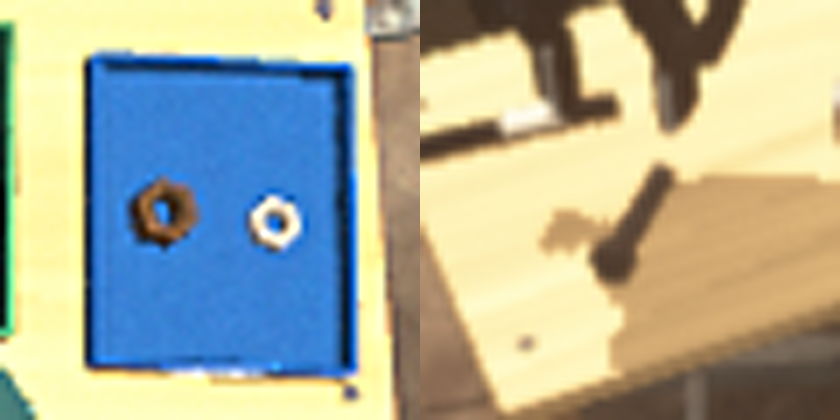

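Both nuts lie flat in the blue tray: brown at (163,210), bright at (275,222). The fingers straddle the bolt shank, with the marker well clear. Down to the bolt.

```bash
python3 -m inch '[[-0.1,-0.1,2.5,0],[0,0,2.5,0],[0,0,1.2,0],[0,0,0.5,0],[0,0,0,0],[0,0,0,0]]'; python3 go.py 0.411 0.361 0.0435 51.4
python3 - <<'E'
from h import *
p,d=r.grab_frame("top");ps,_=r.grab_frame("scene")
u=proj("top",[[.416,.358,.05]])[0].astype(int);crop("top",p,(u[0]-30,u[1]-30,60,60),7,"f1.png")
u=proj("scene",[[.416,.358,.05]])[0].astype(int);crop("scene",ps,(u[0]-30,u[1]-30,60,60),7,"f2.png")
cv2.imwrite("pics/f.png",np.hstack([cv2.imread("pics/f1.png"),cv2.imread("pics/f2.png")]))
E
```

```text
t: 21.9
tcp_pos: [0.4111, 0.3621, 0.0457]
eef_rot: [180.0, -0.1, 51.2]
wrist_force: [0.3, 0.1, 0.7]
grip_width: 0.501
t 21.90 pos [0.4111 0.3621 0.0457] yaw 51.18 tilt 0.06 F [0.3 0.1 0.7] g 0.501 q7 -20
turn -0.2
now shift cm [-0.09  0.06  0.22]
after turn shift cm [-0.09  0.06  0.22]
```

View pics/f.png

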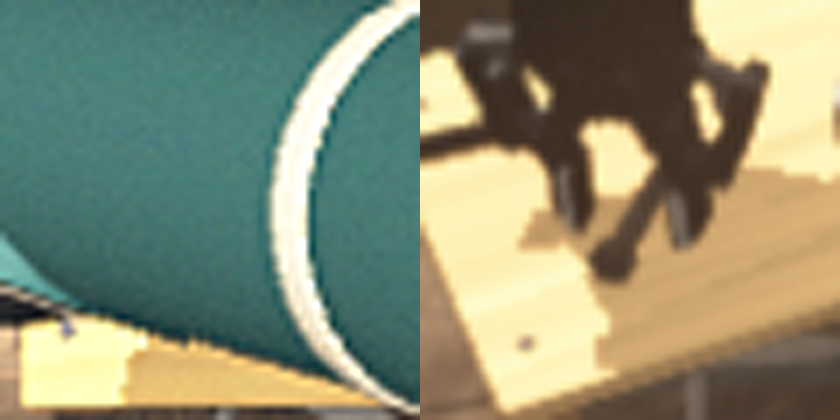

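The bolt lies between the two fingers, with its head at (613,262). Close.

```bash
python3 -m inch '[[0,0,0.15,0],[0,0,0,0]]'; python3 -m inch '[[0,0,0,0],[0,0,0,0],[0,0,0,0],[0,0,0,0],[0,0,0,0],[0,0,0,0]]' 0 50; python3 go.py; python3 -m inch '[[0,0,-0.7,0],[0,0,-1.5,0],[0,0,-2.5,0],[0,0,-3,0],[0,0,-1,0],[0,0,0,0]]'; python3 go.py 0.467 -0.195 0.13 51.4;  python3 - <<'E'
from h import *
s=r.read_state()["tcp_pos"]
ps,_=r.grab_frame("scene")
u=proj("scene",[s])[0].astype(int);crop("scene",ps,(u[0]-30,u[1]-30,60,60),7,"g.png")
E
```

```text
t: 22.2
tcp_pos: [0.4108, 0.3618, 0.0435]
eef_rot: [180.0, -0.0, 51.2]
wrist_force: [0.7, -0.4, 0.7]
grip_width: 0.5
t: 22.8
tcp_pos: [0.4107, 0.3618, 0.0434]
eef_rot: [-180.0, -0.0, 51.2]
wrist_force: [0.4, -0.2, 4.4]
grip_width: 0.116
t 22.80 pos [0.4107 0.3618 0.0434] yaw 51.19 tilt 0.01 F [ 0.4 -0.2  4.4] g 0.116 q7 -21
t: 23.4
tcp_pos: [0.4114, 0.3622, 0.1322]
eef_rot: [179.9, -0.2, 51.2]
wrist_force: [-0.1, 0.8, -0.5]
grip_width: 0.116
t 23.40 pos [0.4114 0.3622 0.1322] yaw 51.18 tilt 0.17 F [-0.1  0.8 -0.5] g 0.116 q7 -15
turn -0.2
now shift cm [-39.93  39.26   0.22]
after turn shift cm [-40.08  39.11   0.22]
```

View pics/g.png

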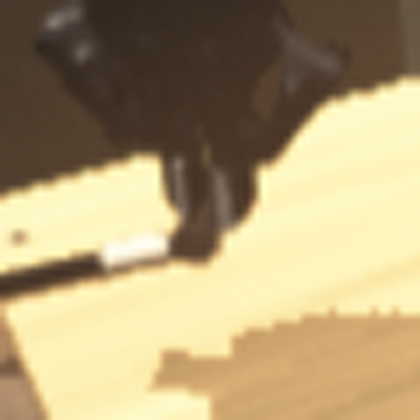

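The bolt is up and level in the grip, at (195,240). It fits diagonally in the green tray, so no turn is needed.

```bash
python3 -m inch '[[-1.5,1.5,0,0],[-2.5,2.5,0,0],[-3.2,3.2,0,0],[-3.4,3.3,0,0],[-3.4,3.3,0,0],[-3.4,3.3,0,0],[-3.4,3.3,0,0],[-3.4,3.3,0,0],[-3.4,3.3,0,0],[-3.4,3.3,0,0],[-3.4,3.3,0,0],[-2.8,2.5,0,0],[-1.5,1.2,0,0],[0,0,0,0],[0,0,0,0]]'; python3 go.py 0.463 -0.191 0.08 51.4
```

```text
t: 24.95
tcp_pos: [0.4583, -0.1731, 0.1295]
eef_rot: [-179.9, -0.0, 51.2]
wrist_force: [0.7, 0.1, -1.1]
grip_width: 0.113
t 24.95 pos [ 0.4583 -0.1731  0.1295] yaw 51.17 tilt 0.09 F [ 0.7  0.1 -1.1] g 0.113 q7 51
turn -0.2
now shift cm [-1.1   1.48  4.95]
after turn shift cm [-1.1   1.48  4.95]
```

```bash
python3 -m inch '[[-1.1,1.5,1,0],[0,0,2,0],[0,0,2,0],[0,0,1.6,0],[0,0,0.8,0],[0,0,0.4,0],[0,0,0,0],[0,0,0,0]]'; python3 go.py 0.463 -0.191 0.047 51.4
```

```text
t: 25.75
tcp_pos: [0.464, -0.1915, 0.0528]
eef_rot: [180.0, -0.0, 51.2]
wrist_force: [0.8, 0.6, -0.3]
grip_width: 0.112
t 25.75 pos [ 0.464  -0.1915  0.0528] yaw 51.21 tilt 0.04 F [ 0.8  0.6 -0.3] g 0.112 q7 47
turn -0.2
now shift cm [-0.02 -0.11  0.58]
after turn shift cm [-0.02 -0.11  0.58]
```

```bash
python3 -m inch '[[0,0,0.35,0],[0,0,0.2,0],[0,0,0,0],[0,0,0,0]]'; python3 go.py; python3 -m inch '[[0,0,0,0],[0,0,0,0],[0,0,0,0],[0,0,0,0]]' 0.35;python3 -m inch '[[0,0,-1,0],[0,0,-2.5,0],[0,0,-3,0],[0,0,-1.5,0],[2,-2,0,0],[3,-3,0,0],[3.2,-3.2,0,0],[3.2,-3.2,0,0],[3.2,-3.2,0,0],[3.2,-3.2,0,0],[3.2,-3.2,0,0],[2.5,-2.5,0,0],[0,0,0,0],[0,0,0,0]]' 0.6; python3 go.py 0.541 0.1735 0.12 36.5
```

```text
t: 26.15
tcp_pos: [0.4637, -0.1916, 0.0468]
eef_rot: [-180.0, -0.0, 51.2]
wrist_force: [1.0, -0.4, -0.3]
grip_width: 0.115
t 26.15 pos [ 0.4637 -0.1916  0.0468] yaw 51.19 tilt 0.00 F [ 1.  -0.4 -0.3] g 0.115 q7 47
t: 26.55
tcp_pos: [0.4637, -0.1915, 0.0468]
eef_rot: [180.0, -0.0, 51.2]
wrist_force: [-0.3, 0.6, -0.5]
grip_width: 0.349
t: 27.95
tcp_pos: [0.4276, 0.1394, 0.1269]
eef_rot: [180.0, 0.0, 51.3]
wrist_force: [-0.6, -0.1, -0.4]
grip_width: 0.602
t 27.95 pos [0.4276 0.1394 0.1269] yaw 51.30 tilt 0.01 F [-0.6 -0.1 -0.4] g 0.602 q7 11
turn 14.8
now shift cm [9.76 6.72 0.69]
after turn shift cm [11.15  4.    0.69]
```

```bash
python3 -m inch '[[0,0,0,7.4],[0,0,0,7.4],[2.5,1,0,0],[3.5,1.3,0,0],[3,1.1,0,0],[2,0.6,0.5,0],[0,0,1,0],[0,0,0,0],[0,0,0,0]]' 0.75; python3 go.py 0.5405 0.1735 0.09 36.5
python3 - <<'E'
from h import *
p,d=r.grab_frame("top");ps,_=r.grab_frame("scene")
u=proj("top",[[.467,-.195,.05]])[0].astype(int);crop("top",p,(u[0]-30,u[1]-30,60,60),7,"i1.png")
u=proj("scene",[[.54,.1735,.06]])[0].astype(int);crop("scene",ps,(u[0]-30,u[1]-30,60,60),7,"i2.png")
cv2.imwrite("pics/i.png",np.hstack([cv2.imread("pics/i1.png"),cv2.imread("pics/i2.png")]))
E
```

```text
t: 28.85
tcp_pos: [0.5394, 0.171, 0.1117]
eef_rot: [-180.0, 0.1, 36.4]
wrist_force: [0.2, -0.5, -0.5]
grip_width: 0.747
t 28.85 pos [0.5394 0.171  0.1117] yaw 36.36 tilt 0.07 F [ 0.2 -0.5 -0.5] g 0.747 q7 -5
turn -0.1
now shift cm [ 0.24 -0.14  2.17]
after turn shift cm [ 0.24 -0.14  2.17]
```

View pics/i.png

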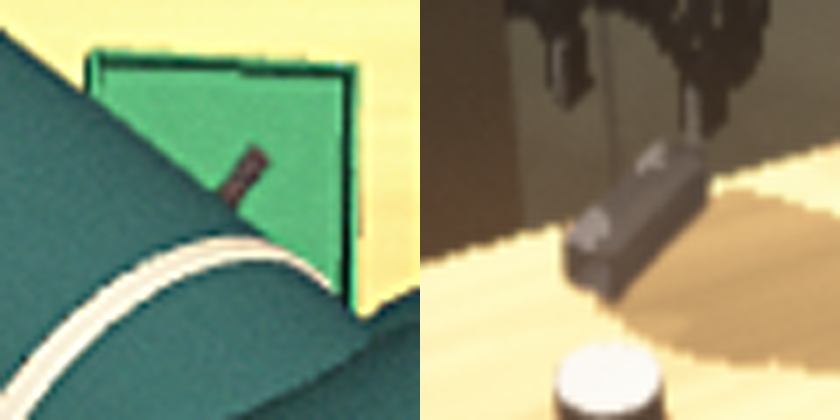

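The bolt is in the green tray and partly hidden by the arm. The fingers straddle the tube, at (640,215). Descend.

```bash
python3 -m inch '[[0.2,-0.1,2,0],[0,0,2.3,0],[0,0,1.4,0],[0,0,0.7,0],[0,0,0,0],[0,0,0,0]]'; python3 go.py 0.5405 0.1735 0.047 36.5
```

```text
t: 29.55
tcp_pos: [0.5414, 0.1741, 0.0485]
eef_rot: [180.0, -0.0, 36.4]
wrist_force: [0.3, 0.8, -0.2]
grip_width: 0.751
t 29.55 pos [0.5414 0.1741 0.0485] yaw 36.40 tilt 0.04 F [ 0.3  0.8 -0.2] g 0.751 q7 -8
turn -0.1
now shift cm [-0.11 -0.    0.15]
after turn shift cm [-0.11 -0.    0.15]
```

```bash
python3 -m inch '[[0,0,0,0],[0,0,0,0],[0,0,0,0],[0,0,0,0],[0,0,0,0]]' 0 70; python3 go.py; python3 -m inch '[[0,0,-0.5,0],[0,0,-1.5,0],[0,0,-2.5,0],[0,0,-3,0],[0,0,-1.5,0],[0,0,0,0]]'; python3 go.py 0.461 -0.029 0.12 -0.7;  python3 - <<'E'
from h import *
s=r.read_state()["tcp_pos"]
ps,_=r.grab_frame("scene")
u=proj("scene",[s])[0].astype(int);crop("scene",ps,(u[0]-30,u[1]-30,60,60),7,"j.png")
E
```

```text
t: 30.05
tcp_pos: [0.5415, 0.174, 0.0486]
eef_rot: [180.0, -0.1, 36.4]
wrist_force: [-1.8, -1.9, 10.3]
grip_width: 0.335
t 30.05 pos [0.5415 0.174  0.0486] yaw 36.39 tilt 0.06 F [-1.8 -1.9 10.3] g 0.335 q7 -9
t: 30.65
tcp_pos: [0.5421, 0.1742, 0.1401]
eef_rot: [179.9, -0.2, 36.4]
wrist_force: [-0.3, -0.8, -2.8]
grip_width: 0.334
t 30.65 pos [0.5421 0.1742 0.1401] yaw 36.38 tilt 0.20 F [-0.3 -0.8 -2.8] g 0.334 q7 -4
turn 37.1
now shift cm [-18.58  11.55   2.01]
after turn shift cm [-7.86 20.42  2.01]
```

View pics/j.png

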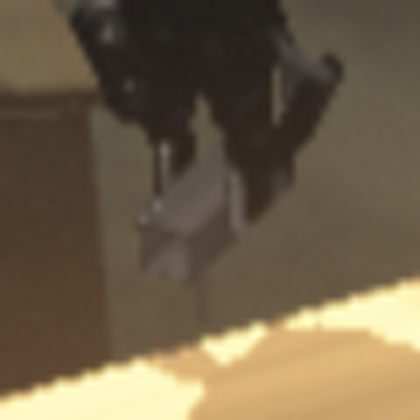

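The tube is held and level, centred near (190,225).

```bash
python3 -m inch '[[0,0,0,6],[0,0,0,7.8],[0,0,0,7.8],[0,0,0,7.8],[0,0,0,7.7],[-0.8,2,0,0],[-1.5,3.5,0,0],[-1.5,4,0,0],[-1.5,4,0,0],[-1.3,3.5,0,0],[-0.8,2.2,0,0],[-0.4,1.2,0,0],[0,0,0,0],[0,0,0,0]]'; python3 go.py 0.461 -0.029 0.08 -0.7
```

```text
t: 32.1
tcp_pos: [0.4603, -0.0288, 0.1371]
eef_rot: [-180.0, 0.1, -0.7]
wrist_force: [0.3, 0.5, -1.5]
grip_width: 0.339
t 32.10 pos [ 0.4603 -0.0288  0.1371] yaw -0.72 tilt 0.06 F [ 0.3  0.5 -1.5] g 0.339 q7 -12
turn -0.0
now shift cm [0.07 0.02 5.71]
after turn shift cm [0.07 0.02 5.71]
```

```bash
python3 -m inch '[[0.1,0,1.5,0],[0,0,2.5,0],[0,0,2,0],[0,0,1.2,0],[0,0,0.4,0],[0,0,0,0],[0,0,0,0]]'; python3 go.py 0.461 -0.029 0.052 -0.7;python3 - <<'E'
from h import *
p,d=r.grab_frame("top");ps,_=r.grab_frame("scene")
u=proj("top",[[.487,-.029,.06]])[0].astype(int);crop("top",p,(u[0]-30,u[1]-30,60,60),7,"k1.png")
u=proj("scene",[[.487,-.029,.06]])[0].astype(int);crop("scene",ps,(u[0]-30,u[1]-30,60,60),7,"k2.png")
cv2.imwrite("pics/k.png",np.hstack([cv2.imread("pics/k1.png"),cv2.imread("pics/k2.png")]))
E
```

```text
t: 32.8
tcp_pos: [0.4621, -0.0289, 0.0624]
eef_rot: [180.0, -0.0, -0.7]
wrist_force: [0.1, 0.3, -2.4]
grip_width: 0.335
t 32.80 pos [ 0.4621 -0.0289  0.0624] yaw -0.69 tilt 0.05 F [ 0.1  0.3 -2.4] g 0.335 q7 -18
turn 0.0
now shift cm [-0.11  0.01  1.04]
after turn shift cm [-0.11  0.01  1.04]
```

View pics/k.png

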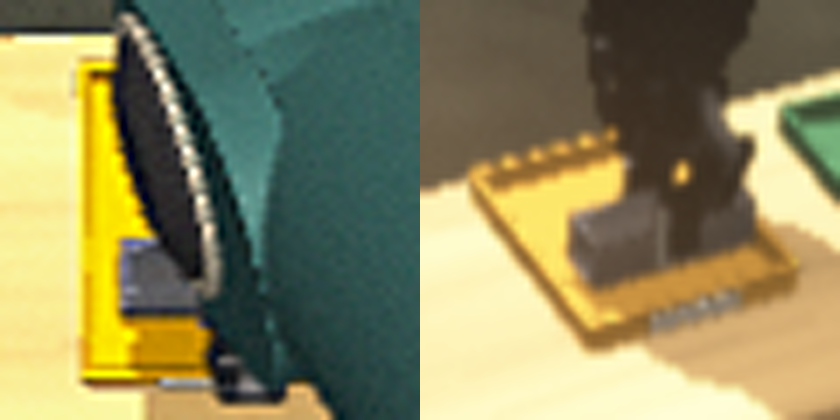

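The tube is over the yellow tray with room to both end walls: its left end is at x=118 and the wall at about x=97 in the top crop. Lower and release.

```bash
python3 -m inch '[[0,0,0.6,0],[0,0,0.3,0],[0,0,0.1,0],[0,0,0,0],[0,0,0,0]]'; python3 go.py; python3 -m inch '[[0,0,0,0],[0,0,0,0],[0,0,0,0],[0,0,0,0]]' 0.46;python3 -m inch '[[0,0,-1,0],[0,0,-2.5,0],[0,0,-3,0],[0,0,-1.5,0],[0,0,0,0]]'; python3 go.py 0.427 0.234 0.12 90
```

```text
t: 33.4
tcp_pos: [0.4616, -0.0291, 0.0517]
eef_rot: [-180.0, 0.0, -0.7]
wrist_force: [-0.7, 0.9, -1.4]
grip_width: 0.335
t 33.40 pos [ 0.4616 -0.0291  0.0517] yaw -0.71 tilt 0.01 F [-0.7  0.9 -1.4] g 0.335 q7 -19
t: 33.8
tcp_pos: [0.4617, -0.0291, 0.0518]
eef_rot: [-180.0, -0.0, -0.7]
wrist_force: [-0.3, 0.4, 0.0]
grip_width: 0.462
t: 34.3
tcp_pos: [0.4627, -0.0292, 0.1342]
eef_rot: [180.0, -0.2, -0.7]
wrist_force: [-0.2, -0.5, 0.9]
grip_width: 0.461
t 34.30 pos [ 0.4627 -0.0292  0.1342] yaw -0.71 tilt 0.21 F [-0.2 -0.5  0.9] g 0.461 q7 -12
turn 89.3
now shift cm [ -3.9  -26.27   1.42]
after turn shift cm [-26.32   3.57   1.42]
```

```bash
python3 -m inch '[[0,0,0,-8],[0,0,0,-8.5],[0,0,0,-8.5],[0,0,0,-8.5],[0,0,0,-8.5],[0,0,0,-8.5],[0,0,0,-8.5],[0,0,0,-8.5],[0,0,0,-8.5],[0,0,0,-8.5],[0,0,0,-6],[2,0,0,0],[4,-0.6,0,0],[4.5,-0.6,0,0],[4.5,-0.6,0,0],[4.5,-0.6,0,0],[4,-0.6,0,0],[2.5,-0.6,0,0],[0,0,0,0],[0,0,0,0]]' 0.9; python3 go.py 0.427 0.234 0.1 90;python3 - <<'E'
from h import *
p,d=r.grab_frame("top");ps,_=r.grab_frame("scene")
u=proj("top",[[.467,-.11,.06]])[0].astype(int);crop("top",p,(u[0]-50,u[1]-30,100,60),7,"l1.png")
u=proj("scene",[[.427,.234,.06]])[0].astype(int);crop("scene",ps,(u[0]-30,u[1]-30,60,60),7,"l2.png")
E
```

```text
t: 36.3
tcp_pos: [0.4261, 0.2311, 0.1315]
eef_rot: [-180.0, 0.0, 89.9]
wrist_force: [-0.0, -0.2, -0.9]
grip_width: 0.903
t 36.30 pos [0.4261 0.2311 0.1315] yaw 89.86 tilt 0.05 F [-0.  -0.2 -0.9] g 0.903 q7 35
turn -0.1
now shift cm [0.29 0.09 3.15]
after turn shift cm [0.29 0.09 3.15]
```

View pics/l1.png

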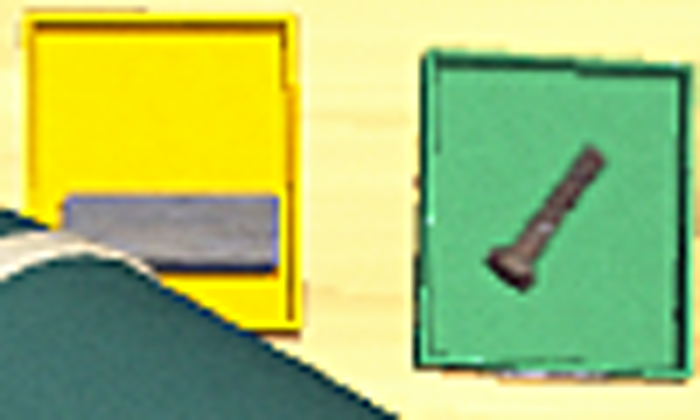

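View pics/l2.png

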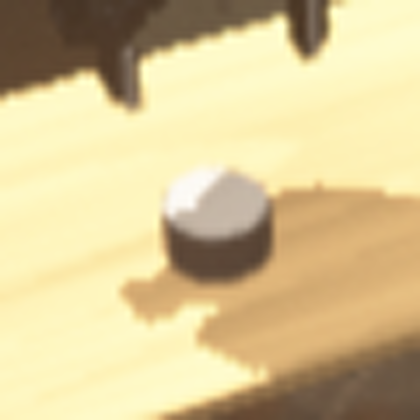

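The bolt lies flat in the green tray. The tube lies flat along the near side of the yellow tray, with about 65 mm free beyond it. The enlarged crop confirms the dark-sided, bright-topped bar at (217,225) between the open fingers, so I'll take it.

```bash
python3 -m inch '[[0.2,0.1,2,0],[0,0,2.5,0],[0,0,2.2,0],[0,0,1.2,0],[0,0,0.5,0],[0,0,0,0],[0,0,0,0]]'; python3 go.py 0.427 0.234 0.047 90
```

```text
t: 37.1
tcp_pos: [0.428, 0.2331, 0.0485]
eef_rot: [180.0, -0.0, 89.8]
wrist_force: [-0.1, -0.4, 0.1]
grip_width: 0.9
t 37.10 pos [0.428  0.2331 0.0485] yaw 89.78 tilt 0.05 F [-0.1 -0.4  0.1] g 0.900 q7 27
turn -0.2
now shift cm [ 0.09 -0.1   0.15]
after turn shift cm [ 0.09 -0.1   0.15]
```

```bash
python3 -m inch '[[0.1,-0.1,0.15,0],[0,0,0,0]]'; python3 -m inch '[[0,0,0,0],[0,0,0,0],[0,0,0,0],[0,0,0,0],[0,0,0,0]]' 0 90; python3 go.py; python3 -m inch '[[0,0,-0.5,0],[0,0,-1.5,0],[0,0,-2.5,0],[0,0,-3,0],[0,0,-1.5,0],[0,0,0,0]]'; python3 go.py 0.520 -0.029 0.12 89.3;  python3 - <<'E'
from h import *
s=r.read_state()["tcp_pos"]
ps,_=r.grab_frame("scene")
u=proj("scene",[s])[0].astype(int);crop("scene",ps,(u[0]-30,u[1]-30,60,60),7,"m.png")
E
```

```text
t: 37.3
tcp_pos: [0.4267, 0.2342, 0.0467]
eef_rot: [180.0, -0.0, 89.8]
wrist_force: [0.0, -0.2, -0.8]
grip_width: 0.902
t: 37.8
tcp_pos: [0.4267, 0.2343, 0.0471]
eef_rot: [180.0, 0.0, 89.8]
wrist_force: [-5.5, -3.9, 20.6]
grip_width: 0.554
t 37.80 pos [0.4267 0.2343 0.0471] yaw 89.80 tilt 0.04 F [-5.5 -3.9 20.6] g 0.554 q7 27
t: 38.4
tcp_pos: [0.4274, 0.2342, 0.1381]
eef_rot: [179.8, -0.0, 89.8]
wrist_force: [0.2, 0.5, -7.0]
grip_width: 0.549
t 38.40 pos [0.4274 0.2342 0.1381] yaw 89.77 tilt 0.18 F [ 0.2  0.5 -7. ] g 0.549 q7 35
turn 0.5
now shift cm [-26.28   9.36   1.81]
after turn shift cm [-26.21   9.58   1.81]
```

View pics/m.png

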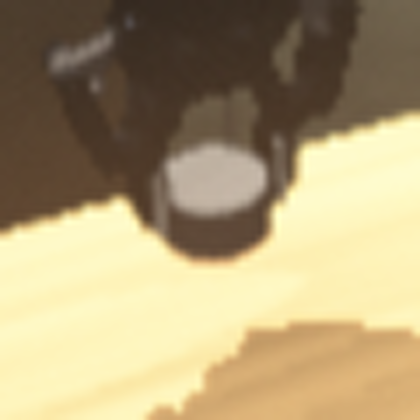

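The bar is held level, top at (215,180). To the yellow tray.

```bash
python3 -m inch '[[-1.5,0.6,0,0],[-3,1.1,0,0],[-4,1.4,0,0],[-4.3,1.5,0,0],[-4.3,1.5,0,0],[-4,1.4,0,0],[-3,1.1,0,0],[-1.5,0.6,0,0],[-0.6,0.1,0,0],[0,0,0,0],[0,0,0,0]]'; python3 go.py 0.5185 -0.029 0.0515 89.3
```

```text
t: 39.55
tcp_pos: [0.5181, -0.027, 0.1359]
eef_rot: [-180.0, -0.0, 89.9]
wrist_force: [0.2, 0.2, -5.6]
grip_width: 0.552
t 39.55 pos [ 0.5181 -0.027   0.1359] yaw 89.88 tilt 0.05 F [ 0.2  0.2 -5.6] g 0.552 q7 67
turn 0.6
now shift cm [-0.2   0.04  8.44]
after turn shift cm [-0.2   0.05  8.44]
```

```bash
python3 -m inch '[[-0.2,0,1.5,0],[0,0,2.5,0],[0,0,2,0],[0,0,1,0],[0,0,0.4,0],[0,0,0,0],[0,0,0,0]]'; python3 go.py 0.5185 -0.029 0.0505 89.8;python3 - <<'E'
from h import *
ps,_=r.grab_frame("scene")
u=proj("scene",[[.487,-.029,.06]])[0].astype(int);crop("scene",ps,(u[0]-30,u[1]-30,60,60),7,"n.png")
E
```

```text
t: 40.25
tcp_pos: [0.519, -0.0301, 0.0629]
eef_rot: [180.0, 0.0, 89.8]
wrist_force: [-0.5, 0.1, -5.7]
grip_width: 0.556
t 40.25 pos [ 0.519  -0.0301  0.0629] yaw 89.81 tilt 0.05 F [-0.5  0.1 -5.7] g 0.556 q7 62
turn 0.0
now shift cm [ 0.11 -0.05  1.24]
after turn shift cm [ 0.11 -0.05  1.24]
```

View pics/n.png

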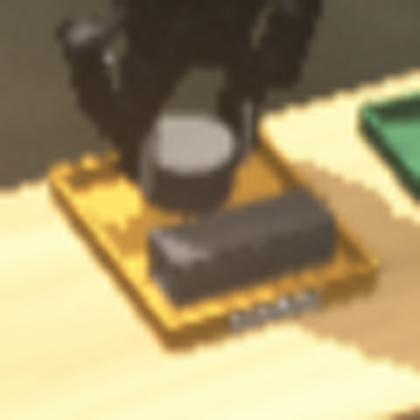

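The bar hangs upright behind the tube with a clear gap. Lower and release.

```bash
python3 -m inch '[[0,0,0.6,0],[0,0,0.3,0],[0,0,0.2,0],[0,0,0,0],[0,0,0,0]]'; python3 go.py 0.5185 -0.029 0.0505 89.8
```

```text
t: 40.8
tcp_pos: [0.5186, -0.0302, 0.0513]
eef_rot: [-180.0, -0.0, 89.8]
wrist_force: [-0.8, -0.3, -5.5]
grip_width: 0.552
t 40.80 pos [ 0.5186 -0.0302  0.0513] yaw 89.80 tilt 0.01 F [-0.8 -0.3 -5.5] g 0.552 q7 61
turn -0.0
now shift cm [ 0.12 -0.01  0.08]
after turn shift cm [ 0.12 -0.01  0.08]
```

```bash
python3 -m inch '[[0,0,0.1,0],[0,0,0,0],[0,0,0,0]]'; python3 -m inch '[[0,0,0,0],[0,0,0,0],[0,0,0,0],[0,0,0,0]]' 0.68;python3 -m inch '[[0,0,-1,0],[0,0,-2.5,0],[0,0,-3,0],[0,0,-3,0],[2,0,-1,0],[4,0,0,0],[4.5,0,0,0],[4.5,0,0,0],[4.5,0,0,0],[4.5,0,0,0],[4.5,0,0,0],[3,0,0,0],[0,0,0,0],[0,0,0,0],[0,0,0,0]]'
python3 - <<'E'
from h import *
p,d=r.grab_frame("top");ps,ds=r.grab_frame("scene")
crop("top",p,(270,120,170,100),4,"o1.png");crop("scene",ps,(245,140,120,80),6,"o2.png")
cv2.imwrite("pics/o3.png",p[...,::-1])
E
```

```text
t: 41.1
tcp_pos: [0.5186, -0.0303, 0.0503]
eef_rot: [-180.0, -0.0, 89.8]
wrist_force: [-0.2, 0.2, -6.2]
grip_width: 0.554
t: 41.5
tcp_pos: [0.5187, -0.0303, 0.0504]
eef_rot: [180.0, -0.0, 89.8]
wrist_force: [-0.5, 0.6, 1.1]
grip_width: 0.683
t: 43.0
tcp_pos: [0.5197, 0.284, 0.1552]
eef_rot: [-180.0, 0.0, 89.8]
wrist_force: [-0.0, -1.0, -0.2]
grip_width: 0.679
```

View pics/o1.png

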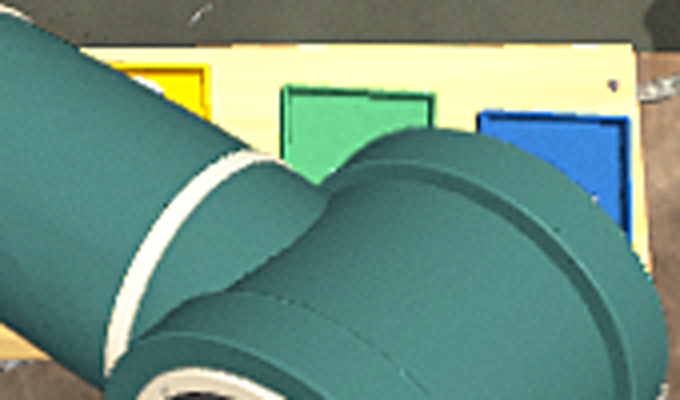

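View pics/o2.png

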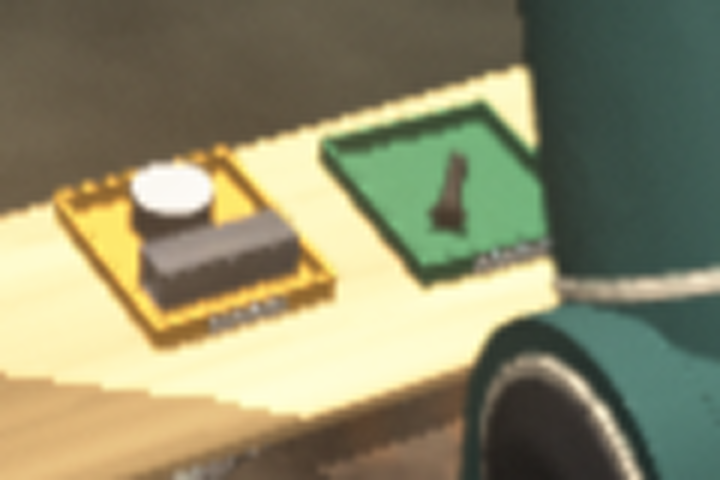

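View pics/o3.png

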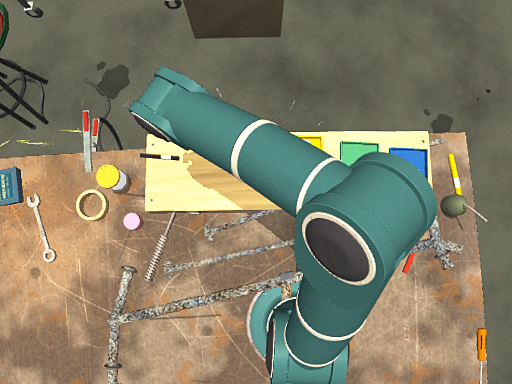

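The scene view shows the round bar standing behind the tube in yellow and the bolt in green. The marker (160,157), jar (112,178) and pink puck haven't moved. The arm blocks the top view, so I'll raise it and return it to its start area for a last check.

```bash
python3 -m inch '[[0,0,-3,0],[0,0,-4,0],[0,0,-3,0],[-3,0,0,0],[-4,0,0,0],[-4,0,0,0],[-4,0,0,0],[-4,0,0,0],[-4,0,0,0],[-4,0,0,0],[-4,0,0,0],[-4,0,0,0],[-4,0,0,0],[-4,0,0,0],[-4,0,0,0],[-4,0,0,0],[-4,0,0,0],[-4,-1,0,0],[-4,-1,0,0],[-4,-2,0,0]]'; python3 -m inch '[[-4,-2,0,0],[-4,-3,0,0],[-4,-3,0,0],[-4,-3,0,0],[-4,-3,0,0],[-4,-3,0,0],[-3,-3,0,0],[-1,-3,0,0],[0,0,0,0],[0,0,0,0],[0,0,0,0]]'; python3 go.py
python3 - <<'E'
from h import *
p,d=r.grab_frame("top");ps,ds=r.grab_frame("scene")
crop("top",p,(270,120,170,100),4,"p1.png");cv2.imwrite("pics/p3.png",p[...,::-1])
E
```

```text
t: 45.1
tcp_pos: [0.4765, -0.387, 0.2553]
eef_rot: [180.0, -0.0, 89.8]
wrist_force: [0.8, 0.1, -0.2]
grip_width: 0.679
t: 46.2
tcp_pos: [0.247, -0.6638, 0.2555]
eef_rot: [180.0, -0.0, 89.8]
wrist_force: [0.4, -0.7, -0.1]
grip_width: 0.678
t 46.20 pos [ 0.247  -0.6638  0.2555] yaw 89.84 tilt 0.02 F [ 0.4 -0.7 -0.1] g 0.678 q7 142
```

View pics/p1.png

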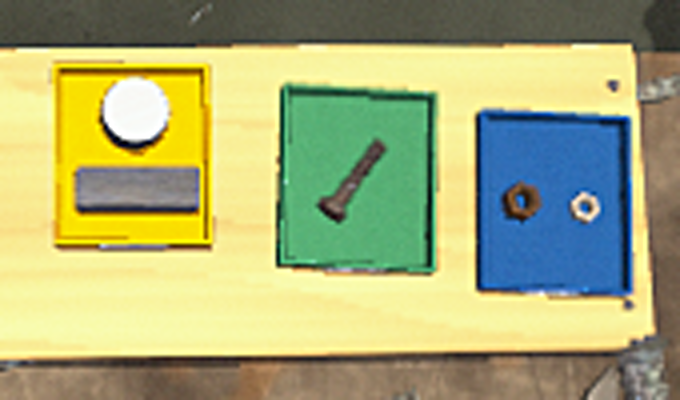

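View pics/p3.png

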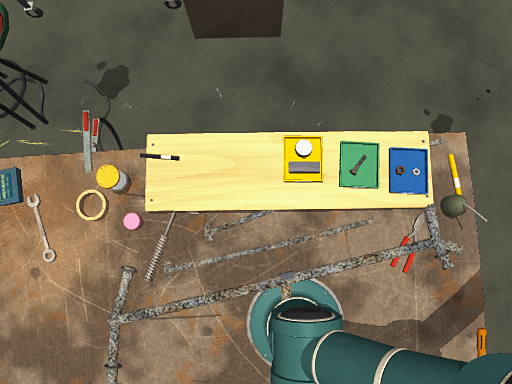

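Run:
```python
from h import *
np.set_printoptions(precision=4,suppress=True)
p,d=r.grab_frame("top")
m=np.zeros((384,512),bool)
m[162:173,288:322]=1
P=cloud("top",m,d);P=P[P[:,2]>.066]
A=np.c_[P[:,:2]-P[:,:2].mean(0),np.ones(len(P))]
print("tube",cv2.minAreaRect((P[:,:2]*1000).astype(np.float32)),"plane",np.linalg.lstsq(A,P[:,2],rcond=None)[0],np.median(P[:,2]))
m[:]=0;m[137:158,294:314]=1
P=cloud("top",m,d);P=P[P[:,2]>.064];A=np.c_[P[:,:2]-P[:,:2].mean(0),np.ones(len(P))]
print("bar",cv2.minEnclosingCircle((P[:,:2]*1000).astype(np.float32)),"plane",np.linalg.lstsq(A,P[:,2],rcond=None)[0])
```

```text
tube ((458.6822814941406, -30.597610473632812), (88.61141204833984, 27.983753204345703), 89.00445556640625) plane [0.0097 0.0048 0.0723] 0.07234813931023476
bar ((517.5158081054688, -30.26967430114746), 25.385725021362305) plane [-0.0011  0.0038  0.0702]
```

Depth shows the tube and bar tops level, at 72.3 and 70.2 mm against 73 and 71 expected. Both lie clear of the walls and of each other, so I'm handing in.

Run:
```python
from workcell import r
print(r.hand_in(), r.read_state()["t"])
```

```text
the job is handed in; nothing more can be done
the job is handed in; nothing more can be done
```

All five parts are sorted into their trays, and the job was handed in at about 46 s of the 115 s allowed.

- **Blue tray:** the small nut went in first, then the brown nut, both lying flat. The last top picture shows them apart and clear of the walls.
- **Green tray:** the bolt lies diagonally on its side.
- **Yellow tray:** the tube lies across the tray, and the round bar stands on end beside it with a gap of about 18 mm. Their tops are level at 72.3 mm and 70.2 mm, against 73 mm and 71 mm expected, so both rest on the floor.
- **Bystanders:** the marker and jar are where they were in the first picture. I checked this by eye only.

**Disagreements:** the gripper opening read about 1.5 to 2 mm narrow on the brown nut, tube and bolt, though each was held firmly. The networks missed the small nut in the top view and mislocated the tube, and gave the pink puck as a second round bar. I took positions from silhouettes and depth instead.

The highest wrist force I saw was about 21 N.

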